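# Put the slate serving slabs away in the weighted-arm caddy

### The arm

A 6-joint arm with a two-finger parallel gripper is mounted at the origin on a cart in front of the work surface, level with it; the furniture and walls round the work are solid. World frame = base frame: x ahead of the robot, y to its left, z up, the work surface at z = 0. Lengths are in mm, angles in rad, forces in N, time in s.
With the tool pointing down it reaches from about 375 to 900 mm from the base axis. Payload 3.1 kg.
Tool frame: the origin (TCP) lies midway between the tips of the shut fingers; the grasp point (between the pads) lies 19 mm behind it (arm.pinch_z is the distance from the TCP to the grasp point, in mm); z points along the fingers, y is the line along which they close (so a half turn about z gives the same grasp; the last joint's range is limited). The gripper opens to 85 mm and grips with 20 to 120 N. Pads are 22 mm wide; open, the fingers measure 114 mm over their backs; the gripper's body (76 mm by 85 mm) begins 54 mm behind the grasp point. The pads swing forward as they close: fully open they stand 13 mm farther back than shut.
Start: joints at [0.94, 0.527, 1.433, -0, 1.181, -0.178], TCP at [273.386, 562.011, 231.31] pointing down, gripper open.
Joint ranges: [-3.08, 3.08], [-0.75, 2.2], [0.22, 2.44], [-1.43, 4.57], [0, 2.65], [-2.85, 2.85]. Speed limits (rad/s): [2.79, 2.79, 3.14, 3.14, 3.14, 3.14].

### API

Orientations are given as [roll, pitch, yaw] about the fixed x, y, z axes, in that order (R = Rz(yaw) Ry(pitch) Rx(roll)).
In Python, from plant import arm gives the robot as it stands. The module is installed in compiled form; this text tells all that it offers.
- The arm moves only by the shell command python3 -m handwheel 'ROWS'. ROWS is JSON, a list of rows, each an object of numbers: "claw": the closure, from 0 (fully open) to 1 (shut); "tx", "ty", "tz": the shift along the tool's x, y, z in m; "turn": the turn about the tool's z in degrees. In form: [{"claw": .., "tx": .., "ty": .., "tz": .., "turn": ..}, ...]. A call has 1 to 20 rows; each row shifts and turns the commanded pose from where the row before left it, along the tool's axes as they then stand; what a row does not reach is not made up. A row lasts 1/8 s, in which the tool goes at most 62.5 mm and 10.7 degrees, less where a joint would pass 70% of its speed; a pose out of reach is approached as far as the arm can. A call is refused whole if a number of a shift passes 0.0625 or a number of a turn 10.7, either way. A call with a gripper value outside its range is refused whole. The fingers move at their own pace and stop on an object; the grip force is fixed at half the most. Time passes only in rows, so rows that do not move let the fingers close. It gives the time, the measured TCP pose, the force, the opening and the grip force at its end, in the units of the state.
- arm.observe(): the state, without advancing time (a new reading comes with each control period).
- arm.capture(name): name is "scene" or "side" or "wrist"; returns a dict with "image" (400x640x3 uint8, red, green, blue), "intrinsics" (3x3 intrinsics, pixels), "dist_coeffs" ([k1, k2, p1, p2, k3] as OpenCV has them; the pictures are not rectified), "rvec" (rotation vector, rad) and "tvec" (3), from world to camera coordinates, as OpenCV has them. Camera axes: x right, y down, z forward; pixel columns grow to the right and rows downward; lengths in mm; the calibration is good to about 2 mm. A picture is of the moment at which its call begins. There is no depth.
- arm.sign_off(): hands the job in; it is judged then, once.
Trained networks look in a picture, given as the dict that the camera call returned (one of the last four; its "shot" number tells which), for a name from the list of things; names that differ only in an ending like _2 or _b are one class to them, and where a whole thing is asked for, a point or a joint stands for the part that bears it (a point fixed in the world has none). Each returns a list of dicts, best first, with "score" (0 to 1); they miss things now and then, are a little off and sometimes report something else, mostly with a low value. They report only what shows in the picture. A call takes as long as a camera call.
- arm.regions_of(picture, target): "pixels" (400x640 bool, what is visible of it) and "rect" ([left, top, right, bottom] in pixels, round what is visible of it).
The state is a dict: "time": time; "q": joint angles; "qd": joint speeds; "joint_torque": joint torques, N m; "tool_pos": TCP position; "eef_rot": TCP orientation; "contact_force": force on the tool from outside, world axes, zero at the start; "ft_torque": the same for the moment, N m; "width": opening from 0.0 (shut) to 1.0 (fully open); "grip_force": force on a finger pad.
Only numpy, scipy, OpenCV 4.12 (cv2) and the standard library are available. Lean on these libraries where they do the work, as an engineer would, in place of code of your own. Each camera call takes 0.05 s, during which the arm holds its last target. There are 200 camera calls.

### The job

Put the washed slates away: swing up the caddy's weighted arm, pile all the sound slates flat in the caddy with one cork mat between every two of them (a slate at the bottom and a slate on top), and lay the arm back down so that its weight rests on the pile. Slates with a broken corner go into the grey tub instead; spare mats stay on the worktop. Leave the pepper mill, the glass and the jar at the back alone.

Things in the scene. Friction and masses are not known exactly. Their poses are not given: they have to be found in the camera images.
- caddy: caddy, stands firm: wooden base 158 x 88 mm, four steel corner angles 58 mm high round a place 120 x 69 mm for the pile, both long sides open for 90 mm between the angles (for fingers), a weighted arm hinged at the far end on ears up to 89 mm above the worktop. Origin: centre of the place, on the worktop; x along its length towards the hinge, y across, z up
- caddy_tray (a point): centre of the caddy's tray floor, 12 mm above the worktop; axes as caddy
- caddy_hinge (a point): axis of the arm's hinge, 74 mm along the caddy's +x from its origin, 80 mm above the worktop; the axis runs along the caddy's y
- caddy_bar (a point): centre of the weight at the arm's free end, a steel bar 40 mm long (along the caddy's y) and 18 mm thick, 74 mm from the hinge axis on a thin rod; grip it by its two flat ends, it then pivots between the fingertips as the arm swings
- caddy_arm_link (a joint): angle of the weighted arm (rad): 0 = level, positive = up; 1.9 = its stop, leaning back beyond upright, where it stays by its own weight; below 1.57 it falls down. At -0.45 (start) it lies on a lower stop, over the empty tray; about -0.18 on three slates and two mats, 0.07 on four slates and three mats. Turns freely, weighs 0.13 kg
- tub: grey open plastic tub that stands firm on the worktop, outside 190 x 130 mm, 48 mm high, walls and floor 3 mm. Origin: centre of its underside; x along its 190 mm length, z up
- slate_a: sound slate serving slab, dark grey, a plain full rectangle 110 x 60 x 10 mm, about 0.17 kg, lying flat on the worktop. Origin: centre of the slab (5 mm above its underside); x along its 110 mm length, y across its 60 mm width, z its thickness. May be absent
- slate_b: sound slate serving slab, dark grey, a plain full rectangle 110 x 60 x 10 mm, about 0.17 kg, lying flat on the worktop. Origin: centre of the slab (5 mm above its underside); x along its 110 mm length, y across its 60 mm width, z its thickness. May be absent
- slate_c: sound slate serving slab, dark grey, a plain full rectangle 110 x 60 x 10 mm, about 0.17 kg, lying flat on the worktop. Origin: centre of the slab (5 mm above its underside); x along its 110 mm length, y across its 60 mm width, z its thickness. May be absent
- slate_d: sound slate serving slab, dark grey, a plain full rectangle 110 x 60 x 10 mm, about 0.17 kg, lying flat on the worktop. Origin: centre of the slab (5 mm above its underside); x along its 110 mm length, y across its 60 mm width, z its thickness. May be absent
- chipped_a: rejected slate slab of the same 110 x 60 x 10 mm with one corner broken off (about 32 x 30 mm missing), about 0.155 kg, lying flat on the worktop. Origin: centre of the former full rectangle; x along its length, y across its width, z its thickness. Its middle still has the full 60 mm width. May be absent
- chipped_b: rejected slate slab of the same 110 x 60 x 10 mm with one corner broken off (about 40 x 26 mm missing), about 0.155 kg, lying flat on the worktop. Origin: centre of the former full rectangle; x along its length, y across its width, z its thickness. Its middle still has the full 60 mm width. May be absent
- mat_a: cork mat, brown, 106 x 58 x 8 mm, 25 g; four lie in one flat pile near the front edge, in front of the sink: the top one. Origin: centre of the mat (4 mm above its underside); x along its 106 mm length, y across its 58 mm width
- mat_b: cork mat, brown, 106 x 58 x 8 mm, 25 g; four lie in one flat pile near the front edge, in front of the sink: the second from the top. Origin: centre of the mat (4 mm above its underside); x along its 106 mm length, y across its 58 mm width
- mat_c: cork mat, brown, 106 x 58 x 8 mm, 25 g; four lie in one flat pile near the front edge, in front of the sink: the third from the top. Origin: centre of the mat (4 mm above its underside); x along its 106 mm length, y across its 58 mm width
- mat_d: cork mat, brown, 106 x 58 x 8 mm, 25 g; four lie in one flat pile near the front edge, in front of the sink: the bottom one. Origin: centre of the mat (4 mm above its underside); x along its 106 mm length, y across its 58 mm width
- pepper_mill: bystander: wooden pepper mill 58 x 58 x 170 mm, standing at the back; origin at its foot
- tea_glass: bystander: clear drinking glass 81 x 81 x 101 mm, standing at the back; origin at its foot
- clip_jar_small: bystander: clip-top jar 68 x 68 x 123 mm, standing at the back; origin at its foot

How it is judged:
By the outcome, as a careful person would: the job done as asked, in the order asked, and still so for the second after the job is handed in, with the robot touching nothing.
Of slate_a, slate_b, slate_c, slate_d only 3 to 4 are there at a start; the rules pass over those that are not, and their reading is None.
Of chipped_a, chipped_b only 1 to 2 are there at a start; the rules pass over those that are not, and their reading is None.
At some moment in a run one of slate_a, slate_b, slate_c, slate_d, chipped_a, chipped_b may be knocked a few centimetres aside while the robot is not near it.
Once in a run the grip may slacken for a moment while it holds something.
It also fails if it takes over 210 s, if anything falls off the work surface, if the arm or the gripper's body presses on something with over 40 N, if the wrist force passes 120 N, or if a joint passes its speed limit or range.

## Working session

There is one attempt and no reset: what is moved stays moved. The work goes in short steps, Python scripts to look and compute and a shell command to move; the robot and the scene stay as the last step left them, time stands still between calls to the robot, and variables do not carry over. Pictures are saved under pics/ and viewed, at most 14 in all, crops included, and the job is handed in when it is done.

```bash
mkdir -p pics
cat > h.py <<'E'
import numpy as np, cv2
from plant import arm
def cap(n, save=None):
    p=arm.capture(n)
    if save: cv2.imwrite(f'pics/{save}.png', cv2.cvtColor(p['image'],cv2.COLOR_RGB2BGR))
    return p
def world(p, uv, z):
    """pixels -> world points on plane z"""
    uv=np.asarray(uv,float).reshape(-1,1,2)
    n=cv2.undistortPoints(uv,np.array(p['intrinsics']),np.array(p['dist_coeffs'])).reshape(-1,2)
    R=cv2.Rodrigues(np.array(p['rvec'],float))[0]; t=np.array(p['tvec'],float).ravel()
    C=-R.T@t; d=np.c_[n,np.ones(len(n))]@R
    s=(z-C[2])/d[:,2]
    return (C+d*s[:,None])[:,:2]
def maskrect(p,m,z):
    """min-area rectangle of the mask on plane z: centre, long, short, yaw of long"""
    cs,_=cv2.findContours(m.astype(np.uint8),cv2.RETR_EXTERNAL,cv2.CHAIN_APPROX_NONE)
    c=max(cs,key=cv2.contourArea)
    w=world(p,c.reshape(-1,2),z).astype(np.float32)
    (cx,cy),(a,b),_=r=cv2.minAreaRect(w)
    bx=cv2.boxPoints(r); e=[bx[1]-bx[0],bx[2]-bx[1]]; l=max(e,key=np.linalg.norm)
    y=np.arctan2(l[1],l[0]); y=(y+np.pi/2)%np.pi-np.pi/2
    ar=cv2.contourArea(w)
    return np.round([cx,cy,max(a,b),min(a,b),np.degrees(y),ar/(a*b)],2)
def st():
    s=arm.observe(); print('t',round(s['time'],2),'tcp',np.round(s['tool_pos'],1),'rpy',np.round(np.degrees(s['eef_rot']),2),'q',np.round(s['q'],2),'w',round(s['width'],3),'F',np.round(s['contact_force'],1),'g',round(s['grip_force'],1))
    return s
E
python3 - <<'E'
from h import *
st()
for n in ['scene','side','wrist']:
    p=cap(n,n)
    for t,z in [('slate_a',10),('chipped_a',10),('mat_a',32),('tub',48),('caddy',12),('caddy_bar',40),('pepper_mill',0),('tea_glass',0),('clip_jar_small',0)]:
        for r in arm.regions_of(p,t):
            if r['score']>.2: print(n,t,round(r['score'],2),np.round(r['rect']),maskrect(p,r['pixels'],z))
E
```

```text
t 0.0 tcp [273.  561.4 230.3] rpy [-1.7987e+02 -2.0000e-02  1.5406e+02] q [ 0.94  0.53  1.43  0.    1.18 -0.18] w 1.001 F [-1.2 -0.6 -0.2] g 0.0
scene slate_a 0.9 [348. 245. 398. 275.] [421.64  10.67 117.98  70.57  -2.82   0.89]
scene slate_a 0.86 [439. 224. 484. 247.] [ 387.08 -243.83  122.32   69.47   85.03    0.89]
scene slate_a 0.73 [384. 198. 408. 206.] [ 627.7  -255.81   69.69   64.3    -2.64    0.79]
scene chipped_a 0.81 [404. 209. 445. 226.] [ 505.44 -235.61  124.05   74.23   82.95    0.8 ]
scene mat_a 0.76 [210. 297. 282. 340.] [371.84 329.66 106.44  67.05  85.33   0.94]
scene mat_a 0.64 [212. 323. 278. 349.] [3.2779e+02 3.4897e+02 1.0973e+02 4.6890e+01 6.0600e+01 1.0000e-01]
scene mat_a 0.59 [223. 321. 280. 341.] [336.34 334.44  97.06  10.1   88.12   0.54]
scene mat_a 0.58 [222. 321. 282. 347.] [329.61 334.38  98.37   7.36  88.62   0.6 ]
scene tub 0.62 [321. 189. 407. 242.] [569.25 -62.25 257.83 201.76   7.65   0.83]
scene caddy 0.57 [276. 204. 329. 262.] [ 6.2321e+02  8.3340e+01  2.4900e+02  1.2861e+02 -7.3000e+00  5.5000e-01]
scene caddy_bar 0.73 [283. 203. 311. 234.] [ 6
[... 919 characters left out ...]
8168e+02 -8.3700e+01  2.2494e+02  1.5230e+02  5.9400e+00  5.7000e-01]
side caddy_bar 0.48 [295. 143. 314. 153.] [8.2923e+02 4.7400e+00 5.5820e+01 4.0390e+01 7.4190e+01 7.5000e-01]
side pepper_mill 0.83 [259. 146. 276. 192.] [ 8.2375e+02  1.2453e+02  1.8710e+02  5.3780e+01 -1.6120e+01  7.2000e-01]
side tea_glass 0.96 [321. 129. 342. 159.] [ 8.4263e+02 -9.7320e+01  1.0989e+02  8.6480e+01 -3.6280e+01  7.9000e-01]
side clip_jar_small 0.43 [294. 143. 314. 153.] [ 8.6042e+02 -1.2040e+01  5.5340e+01  3.5470e+01  6.4570e+01  8.2000e-01]
wrist mat_a 0.88 [223. 291. 246. 316.] [385.72 365.38  42.19  34.92  -3.9    0.63]
wrist mat_a 0.47 [236. 277. 251. 299.] [373.89 394.09  39.18   8.04   0.64   0.75]
```

View pics/scene.png

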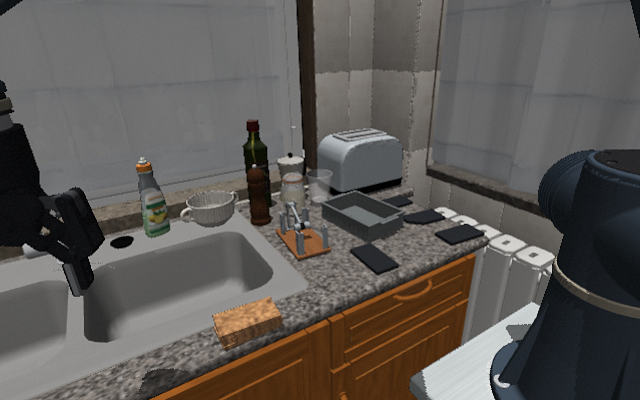

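View pics/side.png

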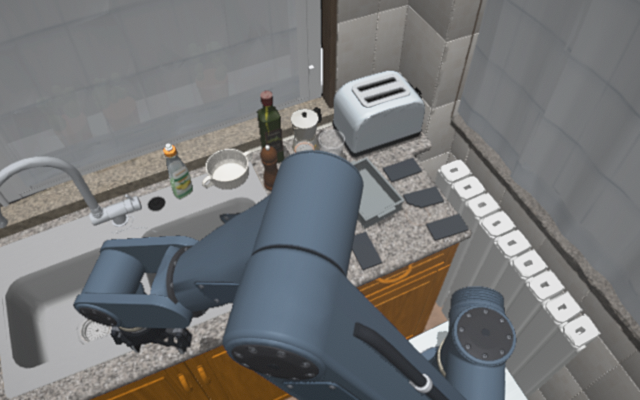

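View pics/wrist.png

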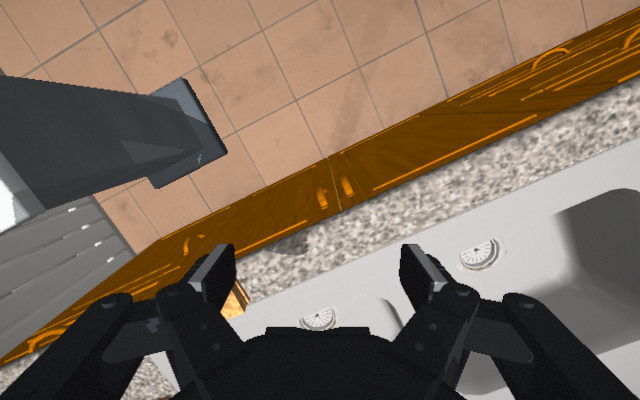

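```bash
cat >> h.py <<'E'
from scipy.spatial.transform import Rotation as Ro
def plan(x,y,z=None,yaw=None,s=None):
    """needed: turn (deg), then shifts in tool axes after the turn (m)"""
    s=s or arm.observe(); p=np.array(s['tool_pos']); R=Ro.from_euler('xyz',s['eef_rot']); yw=np.degrees(s['eef_rot'][2])
    if yaw is None: yaw=yw
    d=(yaw-yw+180)%360-180
    t=np.array([x,y,p[2] if z is None else z])-p
    Rn=Ro.from_euler('z',d,degrees=True)*R
    print('turn %.1f'%-d,'shift after turn (mm)',np.round(Rn.inv().apply(t),1))
E
python3 - <<'E'
from h import *
s=st(); p=cap('wrist')
R=cv2.Rodrigues(np.array(p['rvec'],float))[0]; t=np.array(p['tvec'],float).ravel(); C=-R.T@t
T=Ro.from_euler('xyz',s['eef_rot'])
print('cam in tool',T.inv().apply(C-s['tool_pos']),'cam axes in tool\n',np.round(T.inv().as_matrix()@R.T,3)); print(p['intrinsics'])
plan(470,-60,330,90)
E
```

```text
t 1.5 tcp [273.4 562.  231.3] rpy [-180.      0.    154.06] q [ 0.94  0.53  1.43 -0.    1.18 -0.18] w 0.998 F [0.3 1.2 0.2] g 0.0
cam in tool [  70.65547383    0.6355095  -142.1162836 ] cam axes in tool
 [[-0.    -0.961 -0.277]
 [ 1.     0.001 -0.003]
 [ 0.003 -0.277  0.961]]
[[277.43742462   0.         317.24375511]
 [  0.         277.43742462 198.36056397]
 [  0.           0.           1.        ]]
turn 64.1 shift after turn (mm) [-622.   196.6  -98.7]
```

```bash
python3 -m handwheel '[{"turn":9.2,"tz":-0.014},{"turn":9.2,"tz":-0.014},{"turn":9.2,"tz":-0.014},{"turn":9.2,"tz":-0.014},{"turn":9.2,"tz":-0.014},{"turn":9.1,"tz":-0.014},{"turn":9.0,"tz":-0.014},{"tx":-0.048,"ty":0.015},{"tx":-0.048,"ty":0.015},{"tx":-0.048,"ty":0.015},{"tx":-0.048,"ty":0.015},{"tx":-0.048,"ty":0.015},{"tx":-0.048,"ty":0.015},{"tx":-0.048,"ty":0.015},{"tx":-0.048,"ty":0.015},{"tx":-0.048,"ty":0.015},{"tx":-0.048,"ty":0.015},{"tx":-0.048,"ty":0.015},{"tx":-0.048,"ty":0.015},{"tx":-0.046,"ty":0.015}]'
python3 -m handwheel '[{}]'
cat > look.py <<'E'
from h import *
import sys
def look(n='wrist',save=None,ts=None):
    p=cap(n,save)
    for t,z in ts or [('slate_a',10),('chipped_a',10),('mat_a',32),('tub',48),('caddy',12),('caddy_bar',48)]:
        for r in arm.regions_of(p,t):
            if r['score']>.3: print(n,t,round(r['score'],2),np.round(r['rect']),maskrect(p,r['pixels'],z))
    return p
E
python3 - <<'E'
from look import *
st(); look('wrist','w1')
E
```

```text
t 1.55 tcp [273.4 562.  231.3] rpy [-180.     -0.    154.06] q [ 0.94  0.53  1.43  0.    1.18 -0.18] w 1.001 F [-0.4 -0.1  0. ] g 0.0
wrist mat_a 0.93 [220. 292. 248. 322.] [387.08 364.78  43.49  35.37  -6.61   0.63]
wrist mat_a 0.61 [242. 299. 246. 304.] [389.62 388.1    5.49   1.14  12.21   0.39]
wrist mat_a 0.52 [236. 278. 250. 302.] [373.52 394.23  35.75   6.93  -1.02   0.73]
wrist mat_a 0.51 [232. 290. 246. 309.] [384.43 385.    33.79   4.21  -3.53   0.47]
wrist caddy_bar 0.68 [225. 292. 248. 319.] [377.55 376.69  38.72  31.61  -6.61   0.65]invalid input
invalid input
```

View pics/w1.png

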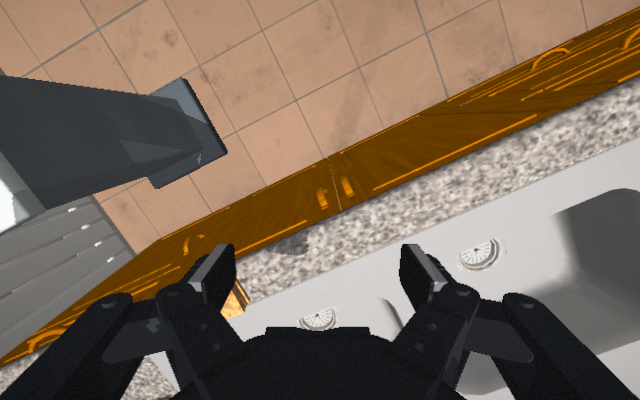

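The picture is unchanged because both moves were refused. Each row needs every key, so I'll write the rows out in full.

```bash
python3 -m handwheel '[{"claw":0,"tx":0,"ty":0,"tz":-0.014,"turn":9.2},{"claw":0,"tx":0,"ty":0,"tz":-0.014,"turn":9.2},{"claw":0,"tx":0,"ty":0,"tz":-0.014,"turn":9.2},{"claw":0,"tx":0,"ty":0,"tz":-0.014,"turn":9.2},{"claw":0,"tx":0,"ty":0,"tz":-0.014,"turn":9.1},{"claw":0,"tx":0,"ty":0,"tz":-0.014,"turn":9.1},{"claw":0,"tx":0,"ty":0,"tz":-0.014,"turn":9.1},{"claw":0,"tx":-0.05,"ty":0.016,"tz":0,"turn":0},{"claw":0,"tx":-0.05,"ty":0.016,"tz":0,"turn":0},{"claw":0,"tx":-0.05,"ty":0.016,"tz":0,"turn":0},{"claw":0,"tx":-0.05,"ty":0.016,"tz":0,"turn":0},{"claw":0,"tx":-0.05,"ty":0.016,"tz":0,"turn":0},{"claw":0,"tx":-0.05,"ty":0.016,"tz":0,"turn":0},{"claw":0,"tx":-0.05,"ty":0.016,"tz":0,"turn":0},{"claw":0,"tx":-0.05,"ty":0.016,"tz":0,"turn":0},{"claw":0,"tx":-0.05,"ty":0.016,"tz":0,"turn":0},{"claw":0,"tx":-0.05,"ty":0.016,"tz":0,"turn":0},{"claw":0,"tx":-0.05,"ty":0.016,"tz":0,"turn":0},{"claw":0,"tx":-0.05,"ty":0.016,"tz":0,"turn":0},{"claw":0,"tx":0,"ty":0,"tz":0,"turn":0}]'
python3 - <<'E'
from look import *
st(); look('wrist','w2'); look('side','s2'); look('scene')
E
```

```text
time: 4.4
tool_pos: [466.3, -41.5, 329.4]
eef_rot: [3.14, 0.001, 1.565]
contact_force: [-0.2, 0.7, 0.2]
width: 1.001
grip_force: 0.0
t 4.4 tcp [466.3 -41.5 329.4] rpy [1.7992e+02 6.0000e-02 8.9650e+01] q [-0.33  0.2   1.68 -0.    1.27 -0.32] w 1.001 F [-0.2  0.7  0.2] g 0.0
wrist slate_a 0.94 [262. 247. 295. 298.] [ 394.12 -250.46  113.64   60.     83.78    0.94]
wrist slate_a 0.86 [258. 116. 330. 155.] [428.81   1.65 110.67  62.59  -3.63   0.92]
wrist slate_a 0.64 [388. 243. 433. 294.] [ 6.3297e+02 -2.4298e+02  1.1496e+02  6.2180e+01  8.4500e+01  3.0000e-01]
wrist chipped_a 0.93 [320. 242. 363. 296.] [ 512.51 -244.06  116.66   63.82   81.7     0.85]
wrist tub 0.67 [329. 147. 468. 244.] [593.22 -88.84 214.61 141.03   6.1    0.92]
wrist caddy 0.93 [344.  22. 471. 105.] [601.77 103.86 182.87  99.26  -6.55   0.8 ]
wrist caddy_bar 0.59 [395.  50. 467.  82.] [ 6.2640e+02  1.0138e+02  9.9630e+01  4.0840e+01 -2.6000e-01  3.2000e-01]
side slate_a 0.95 [427. 214. 470. 241.] [ 389.95 -250.84  114.83   66.3    82.67    0.88]
side slate_a 0.51 [319. 129. 337. 171.] [809.21 -73.46 165.78  66.4  -
[... 1177 characters left out ...]
07 -85.42   0.56]
scene mat_a 0.74 [225. 322. 280. 338.] [335.34 346.7   28.8    7.13 -85.     0.53]
scene mat_a 0.62 [213. 299. 282. 342.] [370.15 328.42 107.52  66.61  86.58   0.93]
scene tub 0.86 [320. 190. 390. 242.] [570.21 -63.85 259.96 199.27   7.05   0.74]
scene caddy 0.77 [272. 201. 329. 258.] [ 6.5853e+02  7.8440e+01  3.1634e+02  1.3008e+02 -5.3800e+00  5.5000e-01]
scene caddy 0.39 [323. 192. 392. 243.] [ 628.03 -111.06  279.69  212.86    5.93    0.73]
scene caddy_bar 0.55 [273. 202. 331. 261.] [ 5.9701e+02  1.0965e+02  2.9998e+02  1.2142e+02 -6.3900e+00  5.7000e-01]
scene caddy_bar 0.49 [286. 201. 310. 231.] [ 6.4960e+02  7.7990e+01  1.7423e+02  4.1560e+01 -2.1600e+01  3.5000e-01]
```

View pics/w2.png

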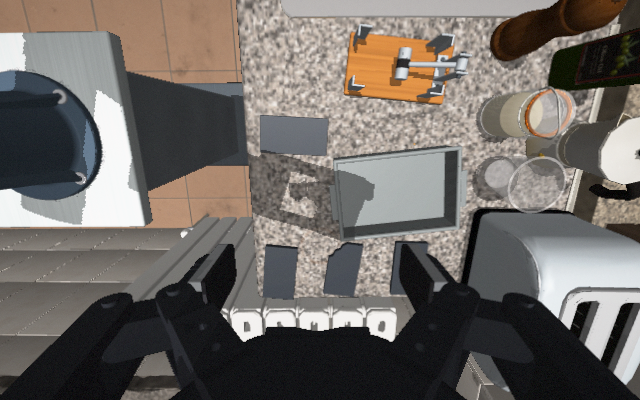

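Run:
```python
from h import *
plan(605,30,230,84)
```

```text
turn 5.9 shift after turn (mm) [ 82.5 132.1  99.3]
```

```bash
python3 -m handwheel '[{"claw":0,"tx":0,"ty":0,"tz":0.02,"turn":6},{"claw":0,"tx":0.02,"ty":0.033,"tz":0.02,"turn":0},{"claw":0,"tx":0.021,"ty":0.033,"tz":0.02,"turn":0},{"claw":0,"tx":0.021,"ty":0.033,"tz":0.02,"turn":0},{"claw":0,"tx":0.021,"ty":0.033,"tz":0.02,"turn":0},{"claw":0,"tx":0,"ty":0,"tz":0,"turn":0},{"claw":0,"tx":0,"ty":0,"tz":0,"turn":0}]'
python3 - <<'E'
from look import *
st(); p=look('wrist','w3',[('caddy',12),('caddy_bar',48),('tub',48),('slate_a',10)])
for uv in [(0,0)]: pass
np.save('w3.npy',np.array([p],dtype=object),allow_pickle=True)
E
```

```text
time: 6.32
tool_pos: [604.3, 30.4, 229.1]
eef_rot: [-3.14, 0.0, 1.466]
contact_force: [0.3, -0.1, 0.6]
width: 0.999
grip_force: 0.0
t 6.33 tcp [604.3  30.4 229.1] rpy [-1.7992e+02  2.0000e-02  8.3970e+01] q [-0.13  0.5   1.49 -0.    1.15 -0.03] w 0.999 F [ 0.3 -0.1  0.6] g 0.0
wrist caddy 0.76 [224.  82. 371. 159.] [586.01 100.68 174.06  90.39  -5.47   0.88]
wrist caddy_bar 0.77 [287. 101. 366. 143.] [ 6.2181e+02  9.7550e+01  8.7810e+01  3.9970e+01 -6.0500e+00  3.6000e-01]
wrist tub 0.7 [232. 199. 401. 327.] [593.66 -84.56 215.52 151.16   6.1    0.92]
wrist tub 0.58 [258. 322. 300. 335.] [ 536.5  -168.42   38.14   10.1    -5.87    0.65]
wrist slate_a 0.97 [147. 184. 235. 225.] [429.18   2.89 114.17  61.57  -3.41   0.95]
wrist slate_a 0.84 [336. 311. 379. 333.] [ 637.99 -207.56   59.97   47.05   -4.94    0.65]
```

View pics/w3.png

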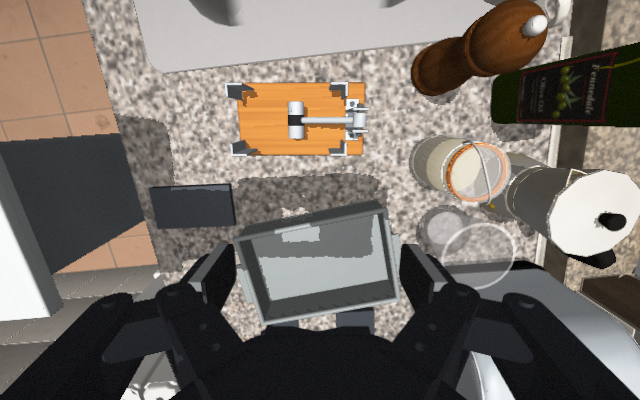

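```bash
cat > cad.py <<'E'
from h import *
def project(p,X):
    return cv2.projectPoints(np.asarray(X,float).reshape(-1,1,3),np.array(p['rvec'],float),np.array(p['tvec'],float),np.array(p['intrinsics']),np.array(p['dist_coeffs']))[0].reshape(-1,2)
def crop(p,polys,box,k,name):
    x0,y0,x1,y1=box
    im=cv2.resize(cv2.cvtColor(p['image'][y0:y1,x0:x1],cv2.COLOR_RGB2BGR),None,fx=k,fy=k,interpolation=cv2.INTER_CUBIC)
    for X,c in polys:
        q=((project(p,X)-[x0,y0]+.5)*k).astype(np.int32)
        cv2.polylines(im,[q.reshape(-1,1,2)],False,c,1)
    cv2.imwrite(f'pics/{name}.png',im)
E
python3 - <<'E'
from cad import *
p=np.load('w3.npy',allow_pickle=True)[0]
im=p['image'][60:180,200:400]; hsv=cv2.cvtColor(im,cv2.COLOR_RGB2HSV)
m=np.zeros((400,640),np.uint8); m[60:180,200:400]=cv2.inRange(hsv,(5,120,80),(20,255,255))
m=cv2.morphologyEx(m,cv2.MORPH_CLOSE,np.ones((5,5)))
r=maskrect(p,m,12); print(r)
cx,cy,_,_,yw,_=r; a=np.radians(yw); R=np.array([[np.cos(a),-np.sin(a)],[np.sin(a),np.cos(a)]])
def L(pts): 
    P=np.array(pts,float); P[:,:2]=P[:,:2]@R.T+[cx,cy]; return P
box=lambda x,y,z,o=0:L([(o-x,-y,z),(o+x,-y,z),(o+x,y,z),(o-x,y,z),(o-x,-y,z)])
print('hinge',world(p,[(358,120)],80),L([(74,0,80)]),'bar',world(p,[(295,120)],48))
crop(p,[(box(79,44,12),(255,0,0)),(box(60,34.5,58),(0,255,0)),(box(60,34.5,12),(255,255,0)),(L([(7.4,-20,48),(7.4,20,48)]),(0,0,255)),(L([(74,-10,80),(74,10,80)]),(0,0,255))],(200,60,400,180),4,'c3')
E
```

```text
[590.5  101.07 155.71  86.25  -5.84   0.71]
hinge [[651.9747703   94.44562297]] [[664.11593377  93.54043856  80.        ]] bar [[586.09808555 101.14365557]]
```

View pics/c3.png

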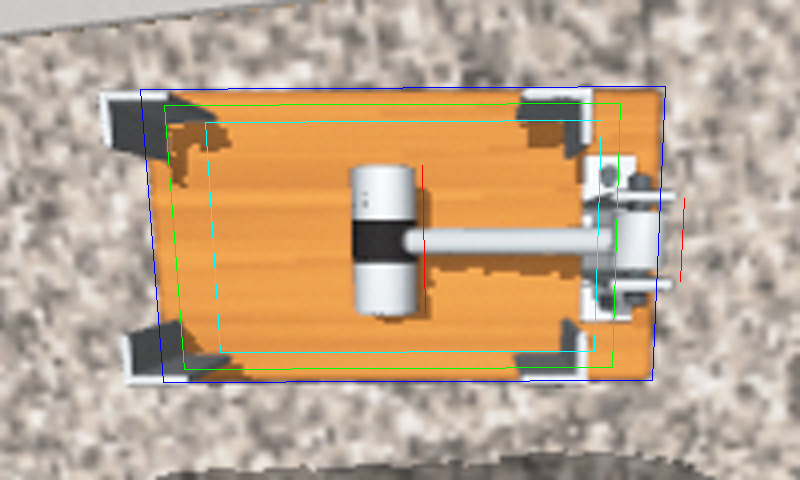

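```bash
cat >> cad.py <<'E'
OX,OY,YAW=579.4,102.1,-5.8
def C(x,y=0):
    a=np.radians(YAW); return OX+x*np.cos(a)-y*np.sin(a), OY+x*np.sin(a)+y*np.cos(a)
def bar(a): return (*C(74-74*np.cos(a)), 80+74*np.sin(a))
E
python3 - <<'E'
from cad import *
b=bar(-.45); print(b); plan(b[0],b[1],140,174.2)
E
```

```text
(np.float64(586.7292010459223), np.float64(101.35552690645471), np.float64(47.812550475768965))
turn -90.3 shift after turn (mm) [25.  69.1 90.4]
```

```bash
python3 -m handwheel '[{"claw":0,"tx":0,"ty":0,"tz":0,"turn":-10},{"claw":0,"tx":0,"ty":0,"tz":0,"turn":-10},{"claw":0,"tx":0,"ty":0,"tz":0,"turn":-10},{"claw":0,"tx":0,"ty":0,"tz":0,"turn":-10},{"claw":0,"tx":0,"ty":0,"tz":0,"turn":-10},{"claw":0,"tx":0,"ty":0,"tz":0,"turn":-10},{"claw":0,"tx":0,"ty":0,"tz":0,"turn":-10},{"claw":0,"tx":0,"ty":0,"tz":0,"turn":-10},{"claw":0,"tx":0,"ty":0,"tz":0,"turn":-10.3},{"claw":0,"tx":0.013,"ty":0.035,"tz":0.045,"turn":0},{"claw":0,"tx":0.012,"ty":0.034,"tz":0.045,"turn":0},{"claw":0,"tx":0,"ty":0,"tz":0,"turn":0},{"claw":0,"tx":0,"ty":0,"tz":0,"turn":0}]'
python3 - <<'E'
from cad import *
st(); p=cap('wrist')
for r in arm.regions_of(p,'caddy_bar')[:1]: print(r['score'],maskrect(p,r['pixels'],48))
b=bar(-.45); plan(b[0],b[1],29,174.2)
box=lambda x,y,z,o=0:[(*C(o+sx*x,sy*y),z) for sx,sy in [(-1,-1),(1,-1),(1,1),(-1,1),(-1,-1)]]
crop(p,[(box(79,44,12,11.5),(255,0,0)),(box(60,34.5,58),(0,255,0)),(box(60,34.5,12),(255,255,0)),(box(9,20,48,7.4),(0,0,255))],(200,0,440,180),3,'c4')
E
```

```text
time: 8.2
tool_pos: [588.0, 101.2, 140.4]
eef_rot: [-3.141, 0.002, 3.042]
contact_force: [0.8, 0.0, -0.4]
width: 0.999
grip_force: 0.0
t 8.2 tcp [588.  101.2 140.4] rpy [-1.7998e+02  1.4000e-01  1.7427e+02] q [-0.02  0.6   1.59 -0.    0.95 -1.49] w 0.999 F [ 0.8  0.  -0.4] g 0.0
0.6 [ 6.3059e+02  9.7660e+01  1.0613e+02  3.9070e+01 -5.7100e+00  3.4000e-01]
turn -0.0 shift after turn (mm) [  2.7   0.5 112.2]
```

View pics/c4.png

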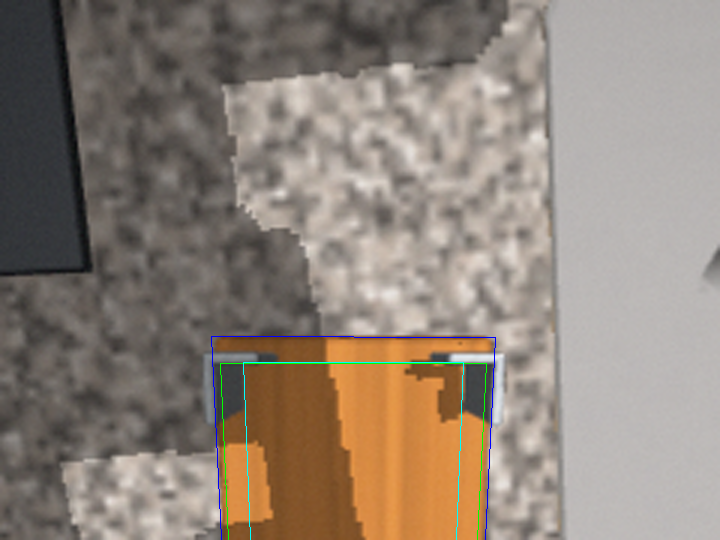

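```bash
python3 -m handwheel '[{"claw":0,"tx":0.002,"ty":0,"tz":0.04,"turn":0},{"claw":0,"tx":0,"ty":0,"tz":0.04,"turn":0},{"claw":0,"tx":0,"ty":0,"tz":0.03,"turn":0},{"claw":0,"tx":0,"ty":0,"tz":0,"turn":0},{"claw":1,"tx":0,"ty":0,"tz":0,"turn":0},{"claw":1,"tx":0,"ty":0,"tz":0,"turn":0},{"claw":1,"tx":0,"ty":0,"tz":0,"turn":0},{"claw":1,"tx":0,"ty":0,"tz":0,"turn":0},{"claw":1,"tx":0,"ty":0,"tz":0,"turn":0},{"claw":1,"tx":0,"ty":0,"tz":0,"turn":0}]'
python3 - <<'E'
from cad import *
s=st(); p=np.array(s['tool_pos']); b0=np.array(bar(-.45))
last=b0
for a in np.linspace(-.45,1.85,13)[1:]:
    d=np.array(bar(a))-last; last=np.array(bar(a))
    print(round(a,2),np.round(Ro.from_euler('xyz',s['eef_rot']).inv().apply(d),1))
E
```

```text
time: 9.55
tool_pos: [586.2, 101.4, 31.3]
eef_rot: [-3.141, 0.003, 3.042]
contact_force: [-0.4, -1.6, 5.8]
width: 0.455
grip_force: 59.8
t 9.55 tcp [586.2 101.4  31.3] rpy [-179.97    0.18  174.3 ] q [-0.02  0.77  1.65 -0.    0.72 -1.49] w 0.455 F [-0.4 -1.6  5.8] g 59.8
-0.26 [  4.9   0.  -13.3]
-0.07 [  2.2  -0.  -14. ]
0.13 [ -0.5  -0.  -14.2]
0.32 [ -3.1  -0.  -13.8]
0.51 [ -5.7  -0.  -13. ]
0.7 [ -8.1  -0.  -11.6]
0.89 [-10.1  -0.   -9.9]
1.08 [-11.8  -0.   -7.8]
1.28 [-13.1  -0.   -5.4]
1.47 [-13.9  -0.   -2.8]
1.66 [-14.2  -0.   -0.1]
1.85 [-13.9  -0.    2.6]
```

```bash
python3 -m handwheel '[{"claw":1,"tx":0.0049,"ty":0,"tz":-0.0133,"turn":0},{"claw":1,"tx":0.0022,"ty":0,"tz":-0.014,"turn":0},{"claw":1,"tx":-0.0005,"ty":0,"tz":-0.0142,"turn":0},{"claw":1,"tx":-0.0031,"ty":0,"tz":-0.0138,"turn":0},{"claw":1,"tx":-0.0057,"ty":0,"tz":-0.013,"turn":0},{"claw":1,"tx":-0.0081,"ty":0,"tz":-0.0116,"turn":0},{"claw":1,"tx":-0.0101,"ty":0,"tz":-0.0099,"turn":0},{"claw":1,"tx":-0.0118,"ty":0,"tz":-0.0078,"turn":0},{"claw":1,"tx":-0.0131,"ty":0,"tz":-0.0054,"turn":0},{"claw":1,"tx":-0.0139,"ty":0,"tz":-0.0028,"turn":0},{"claw":1,"tx":-0.0142,"ty":0,"tz":-0.0001,"turn":0},{"claw":1,"tx":-0.0139,"ty":0,"tz":0.0026,"turn":0},{"claw":1,"tx":0,"ty":0,"tz":0,"turn":0},{"claw":1,"tx":0,"ty":0,"tz":0,"turn":0}]'
python3 - <<'E'
from cad import *
st(); print(bar(1.85))
E
```

```text
time: 11.3
tool_pos: [672.6, 92.6, 135.2]
eef_rot: [-3.141, 0.002, 3.041]
contact_force: [-2.9, -2.5, 5.2]
width: 0.44
grip_force: 59.3
t 11.3 tcp [672.6  92.6 135.2] rpy [-1.7996e+02  1.4000e-01  1.7425e+02] q [-0.03  0.71  1.37 -0.    1.06 -1.5 ] w 0.44 F [-2.9 -2.5  5.2] g 59.3
(np.float64(673.3104495412537), np.float64(92.56092439705932), np.float64(151.1343650201722))
```

```bash
python3 -m handwheel '[{"claw":0,"tx":0,"ty":0,"tz":0,"turn":0},{"claw":0,"tx":0,"ty":0,"tz":0,"turn":0},{"claw":0,"tx":0,"ty":0,"tz":0,"turn":0},{"claw":0,"tx":0,"ty":0,"tz":0,"turn":0},{"claw":0,"tx":0,"ty":0,"tz":-0.04,"turn":0},{"claw":0,"tx":0,"ty":0,"tz":-0.04,"turn":0},{"claw":0,"tx":0,"ty":0,"tz":0,"turn":0}]'
python3 - <<'E'
from look import *
st(); plan(429,2.4,150,176.5)
look('side',None,[('caddy_bar',150),('slate_a',10),('chipped_a',10),('mat_a',32)]); look('scene','s5',[('caddy_bar',150),('slate_a',10)])
E
```

```text
time: 12.18
tool_pos: [674.6, 93.2, 216.9]
eef_rot: [3.141, 0.009, 3.041]
contact_force: [0.0, -0.2, -0.3]
width: 0.996
grip_force: 0.0
t 12.18 tcp [674.6  93.2 216.9] rpy [179.95   0.51 174.26] q [-0.03  0.62  1.3   0.    1.21 -1.5 ] w 0.996 F [ 0.  -0.2 -0.3] g 0.0
turn -2.2 shift after turn (mm) [ 240.2 -105.7   64.6]
side slate_a 0.79 [424. 214. 469. 243.] [ 391.12 -250.75  115.14   64.36   84.04    0.9 ]
side slate_a 0.6 [386. 157. 420. 183.] [ 630.66 -242.94  113.37   67.52   88.47    0.9 ]
side chipped_a 0.63 [403. 189. 440. 208.] [ 506.99 -242.39  114.47   68.73   82.18    0.84]
side mat_a 0.65 [242. 291. 285. 325.] [367.61 323.4  102.52  59.59  85.99   0.9 ]
side mat_a 0.57 [380. 159. 421. 182.] [ 614.08 -230.75  111.42   64.94   87.72    0.89]
scene caddy_bar 0.56 [282. 174. 305. 216.] [574.76 117.19 251.34  35.64 -24.92   0.66]
scene slate_a 0.72 [349. 244. 395. 276.] [421.34   9.48 117.95  66.02  -3.08   0.91]
```

```bash
python3 -m handwheel '[{"claw":0,"tx":0,"ty":0,"tz":0,"turn":-2.2},{"claw":0,"tx":0.04,"ty":-0.0176,"tz":0,"turn":0},{"claw":0,"tx":0.04,"ty":-0.0176,"tz":0,"turn":0},{"claw":0,"tx":0.04,"ty":-0.0176,"tz":0,"turn":0},{"claw":0,"tx":0.04,"ty":-0.0176,"tz":0.02,"turn":0},{"claw":0,"tx":0.04,"ty":-0.0176,"tz":0.02,"turn":0},{"claw":0,"tx":0.04,"ty":-0.0176,"tz":0.024,"turn":0},{"claw":0,"tx":0,"ty":0,"tz":0,"turn":0},{"claw":0,"tx":0,"ty":0,"tz":0,"turn":0}]'
python3 - <<'E'
from look import *
st(); p=look('wrist','w6',[('slate_a',10),('chipped_a',10)]);plan(429,2.4,2,176.5)
E
```

```text
time: 13.7
tool_pos: [427.1, 2.2, 148.8]
eef_rot: [-3.141, 0.002, 3.079]
contact_force: [0.8, -0.1, 0.5]
width: 1.001
grip_force: 0.0
t 13.7 tcp [427.1   2.2 148.8] rpy [-1.7998e+02  1.1000e-01  1.7643e+02] q [-0.26  0.41  2.    0.    0.73 -1.77] w 1.001 F [ 0.8 -0.1  0.5] g 0.0
wrist slate_a 0.93 [289. 135. 345. 236.] [426.77   2.53 110.25  59.88  -3.33   0.97]
wrist slate_a 0.82 [ 11. 140. 128. 202.] [ 392.98 -248.52  116.42   62.66   83.48    0.94]
wrist slate_a 0.67 [136. 354. 180. 375.] [ 645.92 -225.34   49.76   39.     87.      0.71]
wrist chipped_a 0.8 [ 56. 246. 159. 297.] [ 509.64 -242.2   114.29   63.24   82.33    0.86]
turn -0.0 shift after turn (mm) [ -0.7   0.2 147.2]
```

```bash
python3 -m handwheel '[{"claw":0,"tx":0,"ty":0,"tz":0.05,"turn":0},{"claw":0,"tx":0,"ty":0,"tz":0.05,"turn":0},{"claw":0,"tx":0,"ty":0,"tz":0.035,"turn":0},{"claw":0,"tx":0,"ty":0,"tz":0.017,"turn":0},{"claw":0,"tx":0,"ty":0,"tz":0,"turn":0},{"claw":1,"tx":0,"ty":0,"tz":0,"turn":0},{"claw":1,"tx":0,"ty":0,"tz":0,"turn":0},{"claw":1,"tx":0,"ty":0,"tz":0,"turn":0},{"claw":1,"tx":0,"ty":0,"tz":0,"turn":0},{"claw":1,"tx":0,"ty":0,"tz":0,"turn":0}]'
```

```text
time: 15.1
tool_pos: [426.8, 2.4, -2.0]
eef_rot: [-3.141, 0.003, 3.08]
contact_force: [0.6, 0.8, 7.7]
width: 0.679
grip_force: 64.4
```

```bash
python3 -m handwheel '[{"claw":1,"tx":0,"ty":0,"tz":-0.02,"turn":0},{"claw":1,"tx":0,"ty":0,"tz":-0.04,"turn":0},{"claw":1,"tx":0,"ty":0,"tz":-0.05,"turn":0},{"claw":1,"tx":0,"ty":0,"tz":0,"turn":0}]'
python3 - <<'E'
from look import *
from cad import C
st(); p=look('wrist','w7',[('slate_a',112)]);plan(*C(0),110,174.2)
E
```

```text
time: 15.6
tool_pos: [428.1, 2.1, 110.0]
eef_rot: [-3.14, 0.009, 3.08]
contact_force: [0.8, -0.4, -1.6]
width: 0.678
grip_force: 65.3
t 15.6 tcp [428.1   2.1 110. ] rpy [-179.9     0.51  176.47] q [-0.26  0.49  2.03 -0.    0.61 -1.77] w 0.678 F [ 0.8 -0.4 -1.6] g 65.3
wrist slate_a 0.95 [255. 152. 380. 330.] [428.03   2.49 107.64  63.7   -3.29   0.95]
wrist slate_a 0.52 [149. 388. 169. 400.] [ 526.31 -111.33   12.41   11.22   -2.76    0.57]
turn 2.3 shift after turn (mm) [-142.7  114.5   -2.6]
```

```bash
python3 -m handwheel '[{"claw":1,"tx":0,"ty":0,"tz":0,"turn":2.3},{"claw":1,"tx":-0.03,"ty":0.024,"tz":0,"turn":0},{"claw":1,"tx":-0.03,"ty":0.024,"tz":0,"turn":0},{"claw":1,"tx":-0.03,"ty":0.024,"tz":0,"turn":0},{"claw":1,"tx":-0.03,"ty":0.024,"tz":0,"turn":0},{"claw":1,"tx":-0.0227,"ty":0.0185,"tz":0,"turn":0},{"claw":1,"tx":0,"ty":0,"tz":0,"turn":0},{"claw":1,"tx":0,"ty":0,"tz":0,"turn":0}]'
python3 - <<'E'
from look import *
from cad import C
st(); p=look('wrist','w8',[('slate_a',110)]);plan(*C(0),11,174.2)
E
```

```text
time: 16.7
tool_pos: [577.2, 101.8, 104.6]
eef_rot: [-3.141, -0.005, 3.04]
contact_force: [-0.3, 0.4, -1.3]
width: 0.677
grip_force: 68.7
t 16.7 tcp [577.2 101.8 104.6] rpy [-179.96   -0.3   174.17] q [-0.02  0.65  1.63 -0.    0.87 -1.48] w 0.677 F [-0.3  0.4 -1.3] g 68.7
wrist slate_a 0.96 [256. 155. 382. 329.] [575.16 102.32 104.35  62.19  -5.82   0.96]
wrist slate_a 0.62 [  0. 273.  26. 316.] [ 5.8799e+02 -7.6780e+01  3.0840e+01  1.3820e+01 -2.3580e+01  5.4000e-01]
wrist slate_a 0.51 [260. 124. 377. 154.] [516.72 108.29  58.26  13.51  84.98   0.88]
turn -0.1 shift after turn (mm) [-2.2  0.9 94.4]
```

```bash
python3 -m handwheel '[{"claw":1,"tx":-0.0015,"ty":0.0005,"tz":0,"turn":0},{"claw":1,"tx":0,"ty":0,"tz":0.03,"turn":0},{"claw":1,"tx":0,"ty":0,"tz":0.03,"turn":0},{"claw":1,"tx":0,"ty":0,"tz":0.02,"turn":0},{"claw":1,"tx":0,"ty":0,"tz":0.008,"turn":0},{"claw":1,"tx":0,"ty":0,"tz":0,"turn":0},{"claw":1,"tx":0,"ty":0,"tz":0,"turn":0}]'
python3 - <<'E'
from look import *
from cad import C
st(); plan(*C(0),11,174.2)
E
```

```text
time: 17.68
tool_pos: [581.7, 102.2, 19.6]
eef_rot: [3.141, 0.002, 3.039]
contact_force: [-0.1, -0.0, -1.3]
width: 0.678
grip_force: 68.7
t 17.68 tcp [581.7 102.2  19.6] rpy [1.7999e+02 1.1000e-01 1.7415e+02] q [-0.02  0.79  1.66  0.    0.69 -1.48] w 0.678 F [-0.1 -0.  -1.3] g 68.7
turn -0.1 shift after turn (mm) [ 2.3 -0.3  8.6]
```

```bash
python3 -m handwheel '[{"claw":1,"tx":0.0015,"ty":0,"tz":0.004,"turn":0},{"claw":1,"tx":0,"ty":0,"tz":0.004,"turn":0},{"claw":1,"tx":0,"ty":0,"tz":0.001,"turn":0},{"claw":1,"tx":0,"ty":0,"tz":0,"turn":0},{"claw":0.3,"tx":0,"ty":0,"tz":0,"turn":0},{"claw":0,"tx":0,"ty":0,"tz":0,"turn":0},{"claw":0,"tx":0,"ty":0,"tz":0,"turn":0},{"claw":0,"tx":0,"ty":0,"tz":0,"turn":0},{"claw":0,"tx":0,"ty":0,"tz":-0.02,"turn":0},{"claw":0,"tx":0,"ty":0,"tz":-0.04,"turn":0},{"claw":0,"tx":0,"ty":0,"tz":-0.05,"turn":0},{"claw":0,"tx":0,"ty":0,"tz":-0.05,"turn":0},{"claw":0,"tx":0,"ty":0,"tz":-0.03,"turn":0},{"claw":0,"tx":0,"ty":0,"tz":0,"turn":0}]'
python3 - <<'E'
from look import *
from cad import C
print(C(0));st(); p=look('wrist','w9',[('slate_a',22),('caddy',12)]);look('side','s9',[('slate_a',10),('chipped_a',10),('mat_a',32)])
plan(369,326,200,87)
E
```

```text
time: 19.42
tool_pos: [581.4, 102.5, 204.0]
eef_rot: [3.141, 0.008, 3.04]
contact_force: [-0.3, -0.1, -0.5]
width: 0.998
grip_force: 0.0
(np.float64(579.4), np.float64(102.1))
t 19.43 tcp [581.4 102.5 204. ] rpy [179.96   0.48 174.16] q [-0.01  0.51  1.56 -0.    1.07 -1.48] w 0.998 F [-0.3 -0.1 -0.5] g 0.0
wrist slate_a 0.81 [ 14. 220. 114. 262.] [ 631.14 -231.17  108.15   60.26   88.79    0.92]
wrist slate_a 0.71 [ 0. 11. 41. 74.] [ 402.54 -200.71   58.87   44.65   -8.61    0.78]
wrist slate_a 0.65 [291. 131. 343. 221.] [580.59 103.   109.21  60.56  -5.76   0.95]
wrist caddy 0.84 [278. 114. 357. 331.] [ 6.5964e+02  9.4210e+01  2.9866e+02  8.9550e+01 -5.8600e+00  6.5000e-01]
side slate_a 0.92 [383. 157. 421. 183.] [ 631.45 -243.76  111.69   65.15   89.1     0.89]
side slate_a 0.9 [424. 213. 467. 241.] [ 390.72 -249.71  113.61   64.53   83.53    0.91]
side slate_a 0.39 [293. 208. 302. 226.] [606.37 122.19  64.9   14.    -8.69   0.7 ]
side chipped_a 0.91 [403. 188. 442. 211.] [ 507.08 -243.25  110.5    63.99   81.85    0.85]
turn 87.2 shift after turn (mm) [ 212.3 -221.    -1.1]
```

```bash
python3 -m handwheel '[{"claw":0,"tx":0,"ty":0,"tz":0,"turn":9.7},{"claw":0,"tx":0,"ty":0,"tz":0,"turn":9.7},{"claw":0,"tx":0,"ty":0,"tz":0,"turn":9.7},{"claw":0,"tx":0,"ty":0,"tz":0,"turn":9.7},{"claw":0,"tx":0,"ty":0,"tz":0,"turn":9.7},{"claw":0,"tx":0,"ty":0,"tz":0,"turn":9.7},{"claw":0,"tx":0,"ty":0,"tz":0,"turn":9.7},{"claw":0,"tx":0,"ty":0,"tz":0,"turn":9.7},{"claw":0,"tx":0,"ty":0,"tz":0,"turn":9.6},{"claw":0,"tx":0.035,"ty":-0.037,"tz":0,"turn":0},{"claw":0,"tx":0.035,"ty":-0.037,"tz":0,"turn":0},{"claw":0,"tx":0.035,"ty":-0.037,"tz":0,"turn":0},{"claw":0,"tx":0.035,"ty":-0.037,"tz":0,"turn":0},{"claw":0,"tx":0.035,"ty":-0.037,"tz":0,"turn":0},{"claw":0,"tx":0.036,"ty":-0.037,"tz":0,"turn":0},{"claw":0,"tx":0,"ty":0,"tz":0,"turn":0},{"claw":0,"tx":0,"ty":0,"tz":0,"turn":0},{"claw":0,"tx":0,"ty":0,"tz":0,"turn":0}]'
python3 - <<'E'
from look import *
st(); p=look('wrist','w10',[('mat_a',32)])
E
```

```text
time: 22.02
tool_pos: [370.0, 324.2, 199.4]
eef_rot: [3.141, 0.0, 1.516]
contact_force: [-0.7, -0.0, -0.0]
width: 1.0
grip_force: 0.0
t 22.02 tcp [370.  324.2 199.4] rpy [1.7999e+02 1.0000e-02 8.6860e+01] q [ 0.49  0.4   1.79 -0.    0.95  0.55] w 1.0 F [-0.7 -0.  -0. ] g 0.0
wrist mat_a 0.86 [290. 136. 344. 226.] [368.32 323.4  105.49  57.74  86.66   0.97]
wrist mat_a 0.67 [300. 128. 349. 215.] [379.61 379.22  51.22   6.34  -4.36   0.48]
wrist mat_a 0.58 [344. 137. 347. 220.] [400.94 348.03  52.64   2.25  88.44   0.58]
wrist mat_a 0.54 [338. 168. 343. 222.] [397.15 295.8   38.03   2.36  88.22   0.77]
```

View pics/w10.png

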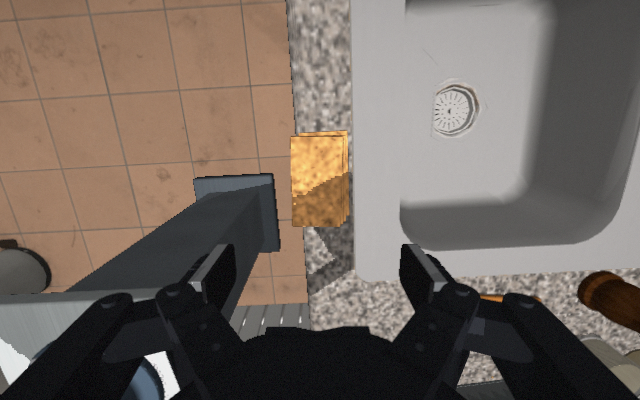

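```bash
python3 - <<'E'
from look import *
plan(368.4,323.4,21,86.6)
E
python3 -m handwheel '[{"claw":0,"tx":0,"ty":-0.0015,"tz":0.05,"turn":0},{"claw":0,"tx":0,"ty":0,"tz":0.05,"turn":0},{"claw":0,"tx":0,"ty":0,"tz":0.05,"turn":0},{"claw":0,"tx":0,"ty":0,"tz":0.02,"turn":0},{"claw":0,"tx":0,"ty":0,"tz":0.005,"turn":0},{"claw":0,"tx":0,"ty":0,"tz":0,"turn":0},{"claw":0,"tx":0,"ty":0,"tz":0,"turn":0}]'
```

```text
turn 0.2 shift after turn (mm) [ -0.8  -1.6 178.5]
time: 23.0
tool_pos: [368.4, 325.3, 25.7]
eef_rot: [3.14, -0.001, 1.517]
contact_force: [0.3, -1.0, -0.3]
width: 1.001
grip_force: 0.0
```

```bash
python3 -m handwheel '[{"claw":0,"tx":-0.002,"ty":0,"tz":0.0045,"turn":0},{"claw":0,"tx":0,"ty":0,"tz":0,"turn":0},{"claw":1,"tx":0,"ty":0,"tz":0,"turn":0},{"claw":1,"tx":0,"ty":0,"tz":0,"turn":0},{"claw":1,"tx":0,"ty":0,"tz":0,"turn":0},{"claw":1,"tx":0,"ty":0,"tz":0,"turn":0},{"claw":1,"tx":0,"ty":0,"tz":0,"turn":0},{"claw":1,"tx":0,"ty":0,"tz":-0.003,"turn":0},{"claw":1,"tx":0,"ty":0,"tz":-0.006,"turn":0},{"claw":1,"tx":0,"ty":0,"tz":-0.01,"turn":0},{"claw":1,"tx":0,"ty":0,"tz":-0.04,"turn":0},{"claw":1,"tx":0,"ty":0,"tz":-0.05,"turn":0},{"claw":1,"tx":0,"ty":0,"tz":0,"turn":0},{"claw":1,"tx":0,"ty":0,"tz":0,"turn":0}]'
python3 - <<'E'
from look import *
s=st(); p=look('wrist','w11',[('mat_a',24+8+s['tool_pos'][2]-21),('mat_d',24)]); look('side',None,[('mat_a',24)]); look('scene',None,[('mat_a',24)])
E
```

```text
time: 24.75
tool_pos: [367.0, 322.8, 129.3]
eef_rot: [3.142, -0.0, 1.518]
contact_force: [0.1, -0.4, -0.1]
width: 0.657
grip_force: 63.8
t 24.75 tcp [367.  322.8 129.3] rpy [180.    -0.    86.96] q [ 0.49  0.51  1.87 -0.    0.77  0.55] w 0.657 F [ 0.1 -0.4 -0.1] g 63.8
wrist mat_a 0.73 [297. 131. 359. 156.] [ 3.7465e+02  3.8193e+02  2.9010e+01  1.0550e+01 -3.0300e+00  2.1000e-01]
wrist mat_a 0.62 [255. 158. 383. 330.] [367.18 327.12  99.71  58.37  86.99   0.95]
wrist mat_a 0.61 [285. 140. 351. 154.] [371.24 380.53  29.97   7.39  -3.03   0.9 ]
wrist mat_a 0.49 [328. 136. 356. 157.] [387.37 379.94   7.93   1.12 -87.13   0.45]
wrist mat_d 0.73 [297. 131. 359. 156.] [ 3.7813e+02  3.7141e+02  5.4750e+01  1.9910e+01 -3.0300e+00  2.1000e-01]
wrist mat_d 0.62 [255. 158. 383. 330.] [364.03 267.99 188.16 110.16  86.99   0.95]
wrist mat_d 0.61 [285. 140. 351. 154.] [371.69 368.77  56.55  13.95  -3.03   0.9 ]
wrist mat_d 0.49 [328. 136. 356. 157.] [402.13 367.65  14.96   2.11 -87.13   0.45]
side mat_a 0.97 [240. 298. 288. 328.] [361.68 322.18 102.39  54.13  88.48   0.83]
scene mat_a 0.73 [205. 249. 282. 290.] [535.19 310.83  95.86  72.43  -5.3    0.83]
scene mat_a 0.69 [217. 326. 282. 348.] [332.12 348.6   64.11   9.34  85.68   0.53]
scene mat_a 0.65 [215. 302. 283. 344.] [366.82 325.22 107.6   66.85  87.51   0.91]
scene mat_a 0.44 [213. 325. 256. 353.] [3.5325e+02 3.8110e+02 6.3780e+01 2.4580e+01 2.1120e+01 1.8000e-01]
```

View pics/w11.png

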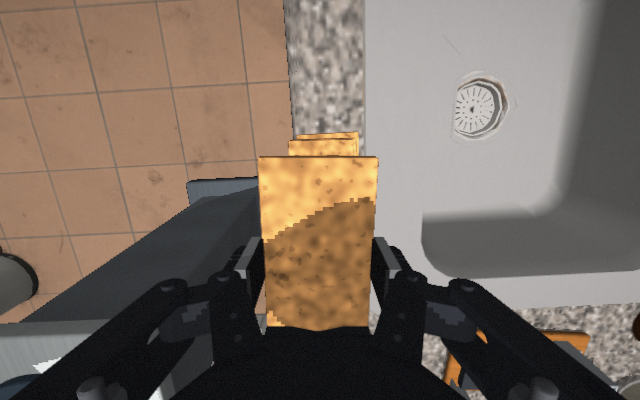

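Run:
```python
from cad import *
p=cap('scene')
def bx(cx,cy,yaw,z0,z1):
    a=np.radians(yaw);c,s=np.cos(a),np.sin(a)
    q=project(p,[(cx+c*x-s*y,cy+s*x+c*y,z) for x in(-53,53) for y in(-29,29) for z in(z0,z1)])
    return np.round(np.r_[q.min(0),q.max(0)])
zt=129.3-21+32
for n in (8,16): print('held',n,bx(367,322.5,87,zt-n,zt))
for n in (16,24,32): print('pile',n,bx(369,325,87,0,n))
for r in arm.regions_of(p,'mat_a'):
    if r['score']>.3: print(round(r['score'],2),r['rect'])
```

```text
held 8 [207. 247. 282. 288.]
held 16 [207. 247. 283. 292.]
pile 16 [216. 304. 286. 354.]
pile 24 [215. 301. 286. 354.]
pile 32 [215. 297. 286. 354.]
0.67 [382.6, 197.5, 408.6, 204.5]
0.53 [212.6, 326.6, 249.7, 349.0]
0.52 [224.1, 324.0, 285.2, 347.4]
```

```bash
python3 - <<'E'
from cad import *
st(); plan(*C(0.5),110,174.2)
E
python3 -m handwheel '[{"claw":1,"tx":0,"ty":0,"tz":0,"turn":-9.7},{"claw":1,"tx":0,"ty":0,"tz":0,"turn":-9.7},{"claw":1,"tx":0,"ty":0,"tz":0,"turn":-9.7},{"claw":1,"tx":0,"ty":0,"tz":0,"turn":-9.7},{"claw":1,"tx":0,"ty":0,"tz":0,"turn":-9.7},{"claw":1,"tx":0,"ty":0,"tz":0,"turn":-9.7},{"claw":1,"tx":0,"ty":0,"tz":0,"turn":-9.7},{"claw":1,"tx":0,"ty":0,"tz":0,"turn":-9.7},{"claw":1,"tx":0,"ty":0,"tz":0,"turn":-9.7},{"claw":1,"tx":0,"ty":0,"tz":0,"turn":0}]'
python3 - <<'E'
from cad import *
st(); plan(*C(0.5),110,174.2)
E
```

```text
t 25.2 tcp [367.1 322.9 128.6] rpy [-1.7994e+02  4.0000e-02  8.6960e+01] q [ 0.49  0.51  1.87 -0.    0.77  0.55] w 0.657 F [ 0.2 -0.1 -0.6] g 63.8
turn -87.2 shift after turn (mm) [-234.  -198.2   18.9]
time: 26.45
tool_pos: [367.3, 323.0, 129.0]
eef_rot: [-3.141, -0.0, 3.039]
contact_force: [-0.0, 0.1, 0.4]
width: 0.654
grip_force: 63.8
t 26.45 tcp [367.3 323.  129. ] rpy [-1.7999e+02 -1.0000e-02  1.7414e+02] q [ 0.49  0.51  1.87 -0.    0.77 -0.98] w 0.654 F [-0.   0.1  0.4] g 63.8
turn -0.1 shift after turn (mm) [-233.8 -198.3   18.9]
```

```bash
python3 -m handwheel '[{"claw":1,"tx":-0.039,"ty":-0.033,"tz":0,"turn":0},{"claw":1,"tx":-0.039,"ty":-0.033,"tz":0,"turn":0},{"claw":1,"tx":-0.039,"ty":-0.033,"tz":0,"turn":0},{"claw":1,"tx":-0.039,"ty":-0.033,"tz":0,"turn":0},{"claw":1,"tx":-0.039,"ty":-0.033,"tz":0,"turn":0},{"claw":1,"tx":-0.039,"ty":-0.033,"tz":0,"turn":0},{"claw":1,"tx":0,"ty":0,"tz":0,"turn":0},{"claw":1,"tx":0,"ty":0,"tz":0.02,"turn":0},{"claw":1,"tx":0,"ty":0,"tz":0.02,"turn":0},{"claw":1,"tx":0,"ty":0,"tz":0,"turn":0},{"claw":1,"tx":0,"ty":0,"tz":0,"turn":0}]'
python3 - <<'E'
from cad import *
s=st(); plan(*C(0.5),20,174.2); p=cap('wrist')
z=s['tool_pos'][2]+3+8
for r in arm.regions_of(p,'mat_a')[:2]: print(r['score'],maskrect(p,r['pixels'],z))
E
```

```text
time: 27.82
tool_pos: [580.1, 103.2, 89.5]
eef_rot: [3.142, -0.0, 3.041]
contact_force: [0.0, -0.4, -0.5]
width: 0.655
grip_force: 63.8
t 27.82 tcp [580.1 103.2  89.5] rpy [180.    -0.   174.24] q [-0.01  0.67  1.64  0.    0.83 -1.48] w 0.655 F [ 0.  -0.4 -0.5] g 63.8
turn 0.0 shift after turn (mm) [ 0.1 -1.1 69.5]
0.82 [575.91 104.06  99.42  57.45  -5.83   0.96]
```

```bash
python3 -m handwheel '[{"claw":1,"tx":0,"ty":-0.001,"tz":0.025,"turn":0},{"claw":1,"tx":0,"ty":0,"tz":0.025,"turn":0},{"claw":1,"tx":0,"ty":0,"tz":0.012,"turn":0},{"claw":1,"tx":0,"ty":0,"tz":0.005,"turn":0},{"claw":1,"tx":0,"ty":0,"tz":0.002,"turn":0},{"claw":1,"tx":0,"ty":0,"tz":0,"turn":0},{"claw":1,"tx":0,"ty":0,"tz":0,"turn":0}]'
```

```text
time: 28.8
tool_pos: [580.7, 101.6, 20.7]
eef_rot: [3.142, 0.001, 3.041]
contact_force: [-0.4, 0.1, 0.0]
width: 0.651
grip_force: 63.8
```

```bash
python3 -m handwheel '[{"claw":1,"tx":0,"ty":0,"tz":0.001,"turn":0},{"claw":0.3,"tx":0,"ty":0,"tz":0,"turn":0},{"claw":0,"tx":0,"ty":0,"tz":0,"turn":0},{"claw":0,"tx":0,"ty":0,"tz":0,"turn":0},{"claw":0,"tx":0,"ty":0,"tz":0,"turn":0},{"claw":0,"tx":0,"ty":0,"tz":-0.02,"turn":0},{"claw":0,"tx":0,"ty":0,"tz":-0.05,"turn":0},{"claw":0,"tx":0,"ty":0,"tz":-0.06,"turn":0},{"claw":0,"tx":0,"ty":0,"tz":-0.05,"turn":0},{"claw":0,"tx":0,"ty":0,"tz":0,"turn":0}]'
python3 - <<'E'
from look import *
st(); p=look('wrist','w12',[('slate_a',10),('mat_a',30)]); plan(393,-249,150,83.5)
E
```

```text
time: 30.05
tool_pos: [583.3, 101.7, 204.0]
eef_rot: [3.141, 0.011, 3.042]
contact_force: [-0.1, -0.1, -0.7]
width: 0.999
grip_force: 0.0
t 30.05 tcp [583.3 101.7 204. ] rpy [179.95   0.61 174.27] q [-0.02  0.51  1.55 -0.    1.07 -1.49] w 0.999 F [-0.1 -0.1 -0.7] g 0.0
wrist slate_a 0.93 [ 0.  4. 38. 70.] [ 398.27 -212.2    61.51   45.48   -8.48    0.77]
wrist slate_a 0.86 [ 17. 219. 114. 264.] [ 635.54 -244.11  111.18   63.72   89.62    0.91]
wrist slate_a 0.5 [303. 128. 332. 130.] [527.71 109.35  32.88   1.14  84.26   0.86]
wrist mat_a 0.84 [294. 130. 346. 220.] [579.8  101.24 104.14  58.86  -5.94   0.96]
turn 90.8 shift after turn (mm) [-369.5 -145.3   47.4]
```

```bash
python3 -m handwheel '[{"claw":0,"tx":0,"ty":0,"tz":0,"turn":10.1},{"claw":0,"tx":0,"ty":0,"tz":0,"turn":10.1},{"claw":0,"tx":0,"ty":0,"tz":0,"turn":10.1},{"claw":0,"tx":0,"ty":0,"tz":0,"turn":10.1},{"claw":0,"tx":0,"ty":0,"tz":0,"turn":10.1},{"claw":0,"tx":0,"ty":0,"tz":0,"turn":10.1},{"claw":0,"tx":0,"ty":0,"tz":0,"turn":10.1},{"claw":0,"tx":0,"ty":0,"tz":0,"turn":10.1},{"claw":0,"tx":0,"ty":0,"tz":0,"turn":10},{"claw":0,"tx":-0.046,"ty":-0.018,"tz":0,"turn":0},{"claw":0,"tx":-0.046,"ty":-0.018,"tz":0,"turn":0},{"claw":0,"tx":-0.046,"ty":-0.018,"tz":0,"turn":0},{"claw":0,"tx":-0.046,"ty":-0.018,"tz":0,"turn":0},{"claw":0,"tx":-0.046,"ty":-0.018,"tz":0,"turn":0},{"claw":0,"tx":-0.046,"ty":-0.018,"tz":0.02,"turn":0},{"claw":0,"tx":-0.046,"ty":-0.018,"tz":0.02,"turn":0},{"claw":0,"tx":-0.047,"ty":-0.019,"tz":0.01,"turn":0},{"claw":0,"tx":0,"ty":0,"tz":0,"turn":0},{"claw":0,"tx":0,"ty":0,"tz":0,"turn":0},{"claw":0,"tx":0,"ty":0,"tz":0,"turn":0}]'
python3 - <<'E'
from look import *
st(); p=look('wrist','w13',[('slate_a',10),('chipped_a',10)]); plan(393,-249,-2,83.5)
E
```

```text
time: 32.7
tool_pos: [394.3, -247.0, 148.8]
eef_rot: [-3.141, -0.001, 1.458]
contact_force: [0.4, -0.3, -0.3]
width: 1.0
grip_force: 0.0
t 32.7 tcp [ 394.3 -247.   148.8] rpy [-1.7995e+02 -6.0000e-02  8.3560e+01] q [-0.8   0.45  1.91  0.    0.79 -0.69] w 1.0 F [ 0.4 -0.3 -0.3] g 0.0
wrist slate_a 0.68 [287. 136. 345. 239.] [ 393.76 -251.3   108.47   59.65   83.81    0.98]
wrist chipped_a 0.64 [396. 121. 470. 224.] [ 510.38 -244.87  109.74   61.6    82.4     0.89]
turn 0.1 shift after turn (mm) [ -1.7  -1.5 151.3]
```

```bash
python3 -m handwheel '[{"claw":0,"tx":-0.004,"ty":0,"tz":0.05,"turn":0},{"claw":0,"tx":0,"ty":0,"tz":0.05,"turn":0},{"claw":0,"tx":0,"ty":0,"tz":0.035,"turn":0},{"claw":0,"tx":0,"ty":0,"tz":0.015,"turn":0},{"claw":0,"tx":0,"ty":0,"tz":0,"turn":0},{"claw":1,"tx":0,"ty":0,"tz":0,"turn":0},{"claw":1,"tx":0,"ty":0,"tz":0,"turn":0},{"claw":1,"tx":0,"ty":0,"tz":0,"turn":0},{"claw":1,"tx":0,"ty":0,"tz":0,"turn":0},{"claw":1,"tx":0,"ty":0,"tz":0,"turn":0}]'
```

```text
time: 34.1
tool_pos: [394.4, -253.0, 1.0]
eef_rot: [3.139, 0.002, 1.457]
contact_force: [-0.7, 0.0, 6.1]
width: 0.672
grip_force: 62.3
```

```bash
python3 -m handwheel '[{"claw":0.1,"tx":0,"ty":0,"tz":0,"turn":0},{"claw":0.1,"tx":0,"ty":0,"tz":0,"turn":0},{"claw":0.1,"tx":0.0015,"ty":0,"tz":0.003,"turn":0},{"claw":0.1,"tx":0,"ty":0,"tz":0,"turn":0},{"claw":1,"tx":0,"ty":0,"tz":0,"turn":0},{"claw":1,"tx":0,"ty":0,"tz":0,"turn":0},{"claw":1,"tx":0,"ty":0,"tz":0,"turn":0},{"claw":1,"tx":0,"ty":0,"tz":0,"turn":0},{"claw":1,"tx":0,"ty":0,"tz":0,"turn":0}]'
python3 -m handwheel '[{"claw":1,"tx":0,"ty":0,"tz":-0.02,"turn":0},{"claw":1,"tx":0,"ty":0,"tz":-0.05,"turn":0},{"claw":1,"tx":0,"ty":0,"tz":-0.05,"turn":0},{"claw":1,"tx":0,"ty":0,"tz":0,"turn":-10},{"claw":1,"tx":0,"ty":0,"tz":0,"turn":-10},{"claw":1,"tx":0,"ty":0,"tz":0,"turn":-10},{"claw":1,"tx":0,"ty":0,"tz":0,"turn":-10},{"claw":1,"tx":0,"ty":0,"tz":0,"turn":-10},{"claw":1,"tx":0,"ty":0,"tz":0,"turn":-10},{"claw":1,"tx":0,"ty":0,"tz":0,"turn":-10},{"claw":1,"tx":0,"ty":0,"tz":0,"turn":-10},{"claw":1,"tx":0,"ty":0,"tz":0,"turn":-10.7},{"claw":1,"tx":0,"ty":0,"tz":0,"turn":0}]'
python3 - <<'E'
from cad import *
s=st(); plan(*C(0.5),120,174.2); p=cap('wrist')
for r in arm.regions_of(p,'slate_a')[:2]: print(r['score'],maskrect(p,r['pixels'],s['tool_pos'][2]+12))
E
```

```text
time: 35.22
tool_pos: [393.9, -250.9, -3.5]
eef_rot: [3.142, 0.0, 1.457]
contact_force: [0.0, 0.0, 5.1]
width: 0.683
grip_force: 64.4
time: 36.85
tool_pos: [393.5, -250.6, 115.7]
eef_rot: [3.141, -0.001, 3.037]
contact_force: [0.4, 0.4, -1.9]
width: 0.686
grip_force: 65.7
t 36.85 tcp [ 393.5 -250.6  115.7] rpy [ 1.7995e+02 -5.0000e-02  1.7403e+02] q [-0.81  0.51  1.93  0.    0.7  -2.27] w 0.686 F [ 0.4  0.4 -1.9] g 65.7
turn -0.2 shift after turn (mm) [-149.8  369.7   -4.1]
0.94 [ 388.5  -249.62   99.09   59.8    -5.84    0.96]
0.66 [467.28 -73.5   39.83   8.08  -7.21   0.63]
```

```bash
python3 -m handwheel '[{"claw":1,"tx":-0.0187,"ty":0.0462,"tz":0,"turn":0},{"claw":1,"tx":-0.0187,"ty":0.0462,"tz":0,"turn":0},{"claw":1,"tx":-0.0187,"ty":0.0462,"tz":0,"turn":0},{"claw":1,"tx":-0.0187,"ty":0.0462,"tz":0,"turn":0},{"claw":1,"tx":-0.0187,"ty":0.0462,"tz":0,"turn":0},{"claw":1,"tx":-0.0187,"ty":0.0462,"tz":0,"turn":0},{"claw":1,"tx":-0.0187,"ty":0.0462,"tz":0,"turn":0},{"claw":1,"tx":-0.0187,"ty":0.0462,"tz":0,"turn":0},{"claw":1,"tx":0,"ty":0,"tz":0,"turn":0},{"claw":1,"tx":0,"ty":0,"tz":0,"turn":0},{"claw":1,"tx":0,"ty":0,"tz":0,"turn":0}]'
python3 - <<'E'
from cad import *
s=st(); plan(*C(0.5),27,174.2); p=cap('wrist')
for r in arm.regions_of(p,'slate_a')[:1]: print(r['score'],maskrect(p,r['pixels'],s['tool_pos'][2]+13))
E
```

```text
time: 38.33
tool_pos: [579.4, 100.4, 115.8]
eef_rot: [-3.141, -0.002, 3.038]
contact_force: [0.4, -0.5, -1.8]
width: 0.68
grip_force: 65.8
t 38.33 tcp [579.4 100.4 115.8] rpy [-1.7998e+02 -9.0000e-02  1.7404e+02] q [-0.02  0.63  1.63 -0.    0.89 -1.48] w 0.68 F [ 0.4 -0.5 -1.8] g 65.8
turn -0.2 shift after turn (mm) [-0.5  1.7 88.8]
0.97 [573.9  101.41  98.31  59.32  -5.83   0.96]
```

```bash
python3 -m handwheel '[{"claw":1,"tx":0,"ty":0.0015,"tz":0.03,"turn":0},{"claw":1,"tx":0,"ty":0,"tz":0.03,"turn":0},{"claw":1,"tx":0,"ty":0,"tz":0.016,"turn":0},{"claw":1,"tx":0,"ty":0,"tz":0.007,"turn":0},{"claw":1,"tx":0,"ty":0,"tz":0.003,"turn":0},{"claw":1,"tx":0,"ty":0,"tz":0,"turn":0},{"claw":1,"tx":0,"ty":0,"tz":0,"turn":0}]'
```

```text
time: 39.3
tool_pos: [581.1, 103.0, 30.9]
eef_rot: [3.141, 0.002, 3.04]
contact_force: [0.4, -0.4, -1.9]
width: 0.681
grip_force: 65.7
```

```bash
python3 -m handwheel '[{"claw":1,"tx":0.001,"ty":-0.0005,"tz":0.003,"turn":0},{"claw":1,"tx":0,"ty":0,"tz":0.001,"turn":0},{"claw":1,"tx":0,"ty":0,"tz":0,"turn":0},{"claw":0.3,"tx":0,"ty":0,"tz":0,"turn":0},{"claw":0,"tx":0,"ty":0,"tz":0,"turn":0},{"claw":0,"tx":0,"ty":0,"tz":0,"turn":0},{"claw":0,"tx":0,"ty":0,"tz":0,"turn":0},{"claw":0,"tx":0,"ty":0,"tz":-0.02,"turn":0},{"claw":0,"tx":0,"ty":0,"tz":-0.05,"turn":0},{"claw":0,"tx":0,"ty":0,"tz":-0.06,"turn":0},{"claw":0,"tx":0,"ty":0,"tz":-0.04,"turn":0},{"claw":0,"tx":0,"ty":0,"tz":0,"turn":0}]'
python3 - <<'E'
from look import *
st(); p=look('wrist','w14',[('slate_a',40),('mat_a',30)]);look('side','s14',[('slate_a',10),('chipped_a',10)]); plan(368.4,323.6,195,87)
E
```

```text
time: 40.8
tool_pos: [582.0, 102.6, 200.2]
eef_rot: [3.141, 0.009, 3.04]
contact_force: [-0.3, -0.1, -0.4]
width: 0.997
grip_force: 0.0
t 40.8 tcp [582.  102.6 200.2] rpy [179.96   0.52 174.17] q [-0.01  0.52  1.56 -0.    1.06 -1.48] w 0.997 F [-0.3 -0.1 -0.4] g 0.0
wrist slate_a 0.9 [ 16. 221. 112. 264.] [ 624.3  -211.74  102.55   56.92   88.62    0.91]
wrist slate_a 0.82 [288. 129. 346. 228.] [579.7  102.83 110.47  61.71  -5.68   0.95]
side slate_a 0.62 [382. 159. 422. 181.] [ 630.23 -242.99  115.52   63.73   87.73    0.91]
side slate_a 0.44 [292. 204. 301. 217.] [ 6.3163e+02  1.1776e+02  3.4590e+01  1.0010e+01 -1.2270e+01  6.3000e-01]
side chipped_a 0.64 [404. 188. 440. 208.] [ 506.45 -243.29  110.72   63.8    82.97    0.86]
turn 87.2 shift after turn (mm) [ 2.098e+02 -2.212e+02  2.000e-01]
```

Slate 2 is well placed at (579.7, 102.8). Next is the second mat.

```bash
python3 -m handwheel '[{"claw":0,"tx":0,"ty":0,"tz":0,"turn":9.7},{"claw":0,"tx":0,"ty":0,"tz":0,"turn":9.7},{"claw":0,"tx":0,"ty":0,"tz":0,"turn":9.7},{"claw":0,"tx":0,"ty":0,"tz":0,"turn":9.7},{"claw":0,"tx":0,"ty":0,"tz":0,"turn":9.7},{"claw":0,"tx":0,"ty":0,"tz":0,"turn":9.7},{"claw":0,"tx":0,"ty":0,"tz":0,"turn":9.7},{"claw":0,"tx":0,"ty":0,"tz":0,"turn":9.7},{"claw":0,"tx":0,"ty":0,"tz":0,"turn":9.6},{"claw":0,"tx":0.035,"ty":-0.037,"tz":0,"turn":0},{"claw":0,"tx":0.035,"ty":-0.037,"tz":0,"turn":0},{"claw":0,"tx":0.035,"ty":-0.037,"tz":0,"turn":0},{"claw":0,"tx":0.035,"ty":-0.037,"tz":0,"turn":0},{"claw":0,"tx":0.035,"ty":-0.037,"tz":0,"turn":0},{"claw":0,"tx":0.035,"ty":-0.036,"tz":0,"turn":0},{"claw":0,"tx":0,"ty":0,"tz":0,"turn":0},{"claw":0,"tx":0,"ty":0,"tz":0.06,"turn":0},{"claw":0,"tx":0,"ty":0,"tz":0,"turn":0},{"claw":0,"tx":0,"ty":0,"tz":0,"turn":0}]'
python3 - <<'E'
from look import *
st(); p=look('wrist','w15',[('mat_a',24)]); plan(368.4,323.6,13,87)
im=p['image'][100:260,240:400]; cv2.imwrite('pics/m15.png',cv2.resize(cv2.cvtColor(im,cv2.COLOR_RGB2BGR),None,fx=3,fy=3))
E
```

```text
time: 43.48
tool_pos: [370.8, 323.7, 136.6]
eef_rot: [3.141, 0.0, 1.517]
contact_force: [1.1, -0.0, 0.2]
width: 1.003
grip_force: 0.0
t 43.48 tcp [370.8 323.7 136.6] rpy [179.99   0.    86.89] q [ 0.49  0.5   1.85 -0.    0.79  0.54] w 1.003 F [ 1.1 -0.   0.2] g 0.0
wrist mat_a 0.76 [288. 140. 353. 243.] [400.43 324.54 102.44   5.69 -89.87   0.5 ]
wrist mat_a 0.7 [281. 141. 350. 247.] [370.18 321.78 106.5   58.57  88.17   0.95]
wrist mat_a 0.67 [295. 132. 357. 233.] [ 3.9860e+02  3.4048e+02  1.1209e+02  4.7520e+01 -6.2880e+01  8.0000e-02]
turn -0.1 shift after turn (mm) [ -1.1  -3.5 124.9]
```

View pics/m15.png

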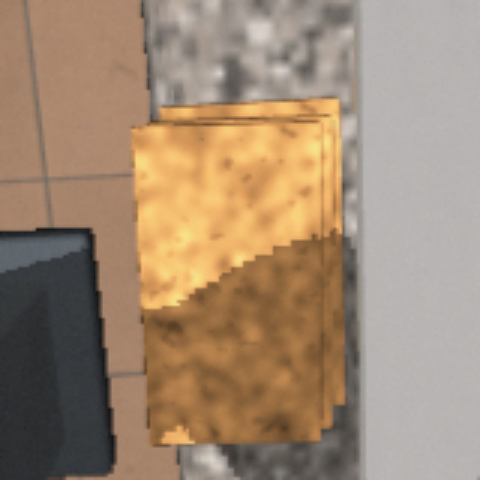

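```bash
python3 -m handwheel '[{"claw":0,"tx":-0.002,"ty":-0.001,"tz":0.05,"turn":-1.3},{"claw":0,"tx":0,"ty":0,"tz":0.04,"turn":0},{"claw":0,"tx":0,"ty":0,"tz":0.025,"turn":0},{"claw":0,"tx":0,"ty":0,"tz":0.006,"turn":0},{"claw":0,"tx":0,"ty":0,"tz":0,"turn":0},{"claw":0,"tx":0,"ty":0,"tz":0,"turn":0}]'
```

```text
time: 44.32
tool_pos: [369.9, 322.6, 16.6]
eef_rot: [3.139, -0.002, 1.54]
contact_force: [0.2, -0.5, 0.1]
width: 1.002
grip_force: 0.0
```

```bash
python3 -m handwheel '[{"claw":0,"tx":-0.001,"ty":0,"tz":0.0035,"turn":0},{"claw":0,"tx":0,"ty":0,"tz":0,"turn":0},{"claw":1,"tx":0,"ty":0,"tz":0,"turn":0},{"claw":1,"tx":0,"ty":0,"tz":0,"turn":0},{"claw":1,"tx":0,"ty":0,"tz":0,"turn":0},{"claw":1,"tx":0,"ty":0,"tz":0,"turn":0},{"claw":1,"tx":0,"ty":0,"tz":0,"turn":0}]'
python3 -m handwheel '[{"claw":1,"tx":0,"ty":0,"tz":-0.004,"turn":0},{"claw":1,"tx":0,"ty":0,"tz":-0.008,"turn":0},{"claw":1,"tx":0,"ty":0,"tz":-0.02,"turn":0},{"claw":1,"tx":0,"ty":0,"tz":-0.04,"turn":0},{"claw":1,"tx":0,"ty":0,"tz":-0.05,"turn":0},{"claw":1,"tx":0,"ty":0,"tz":0,"turn":0},{"claw":1,"tx":0,"ty":0,"tz":0,"turn":0}]'
python3 - <<'E'
from cad import *
s=st(); plan(*C(0),130,174.2); p=cap('scene')
def bx(cx,cy,yaw,z0,z1):
    a=np.radians(yaw);c,s=np.cos(a),np.sin(a)
    q=project(p,[(cx+c*x-s*y,cy+s*x+c*y,z) for x in(-53,53) for y in(-29,29) for z in(z0,z1)])
    return np.round(np.r_[q.min(0),q.max(0)])
zt=s['tool_pos'][2]+11
for n in (8,16): print('held',n,bx(s['tool_pos'][0],s['tool_pos'][1],88,zt-n,zt))
for n in (8,16,24): print('pile',n,bx(371,323,87,0,n))
for r in arm.regions_of(p,'mat_a'):
    if r['score']>.3: print(round(r['score'],2),r['rect'])
p=cap('wrist')
for r in arm.regions_of(p,'mat_a')[:3]: print(r['score'],maskrect(p,r['pixels'],zt))
E
```

```text
time: 45.2
tool_pos: [368.8, 321.1, 12.2]
eef_rot: [3.141, -0.0, 1.54]
contact_force: [-0.3, -1.0, 6.4]
width: 0.658
grip_force: 63.3
time: 46.08
tool_pos: [368.3, 320.9, 133.6]
eef_rot: [-3.141, 0.0, 1.54]
contact_force: [-0.5, -0.1, -0.5]
width: 0.654
grip_force: 63.8
t 46.08 tcp [368.3 320.9 133.6] rpy [-1.7999e+02  1.0000e-02  8.8260e+01] q [ 0.49  0.5   1.86 -0.    0.78  0.52] w 0.654 F [-0.5 -0.1 -0.5] g 63.8
turn -85.9 shift after turn (mm) [-232.1 -196.3    3.7]
held 8 [207. 244. 283. 285.]
held 16 [207. 244. 283. 289.]
pile 8 [217. 306. 286. 352.]
pile 16 [217. 303. 286. 352.]
pile 24 [216. 300. 286. 352.]
0.94 [214.7, 303.7, 284.7, 350.3]
0.77 [204.4, 246.2, 281.3, 286.1]
0.72 [213.3, 324.7, 281.8, 350.4]
0.38 [303.7, 244.6, 321.3, 249.6]
0.93 [367.85 325.44  99.12  57.82  87.96   0.95]
0.8 [ 3.7601e+02  3.8429e+02  2.9200e+01  1.0240e+01 -1.9270e+01  2.1000e-01]
0.61 [372.83 379.51  29.04   8.66  -1.74   0.92]
```

```bash
python3 -m handwheel '[{"claw":1,"tx":0,"ty":0,"tz":0,"turn":-9.5},{"claw":1,"tx":0,"ty":0,"tz":0,"turn":-9.5},{"claw":1,"tx":0,"ty":0,"tz":0,"turn":-9.5},{"claw":1,"tx":0,"ty":0,"tz":0,"turn":-9.5},{"claw":1,"tx":0,"ty":0,"tz":0,"turn":-9.5},{"claw":1,"tx":0,"ty":0,"tz":0,"turn":-9.6},{"claw":1,"tx":0,"ty":0,"tz":0,"turn":-9.6},{"claw":1,"tx":0,"ty":0,"tz":0,"turn":-9.6},{"claw":1,"tx":0,"ty":0,"tz":0,"turn":-9.6},{"claw":1,"tx":-0.0385,"ty":-0.0328,"tz":0,"turn":0},{"claw":1,"tx":-0.0385,"ty":-0.0328,"tz":0,"turn":0},{"claw":1,"tx":-0.0385,"ty":-0.0328,"tz":0,"turn":0},{"claw":1,"tx":-0.0385,"ty":-0.0328,"tz":0,"turn":0},{"claw":1,"tx":-0.0385,"ty":-0.0328,"tz":0,"turn":0},{"claw":1,"tx":-0.0395,"ty":-0.0328,"tz":0,"turn":0},{"claw":1,"tx":0,"ty":0,"tz":0,"turn":0},{"claw":1,"tx":0,"ty":0,"tz":0.035,"turn":0},{"claw":1,"tx":0,"ty":0,"tz":0,"turn":0},{"claw":1,"tx":0,"ty":0,"tz":0,"turn":0}]'
python3 - <<'E'
from cad import *
s=st(); plan(*C(0.5),37,174.2); p=cap('wrist')
for r in arm.regions_of(p,'mat_a')[:2]: print(r['score'],maskrect(p,r['pixels'],s['tool_pos'][2]+12))
E
```

```text
time: 48.65
tool_pos: [578.9, 102.3, 98.6]
eef_rot: [-3.142, -0.001, 3.04]
contact_force: [0.0, -0.2, 0.1]
width: 0.652
grip_force: 63.8
t 48.65 tcp [578.9 102.3  98.6] rpy [-1.8000e+02 -7.0000e-02  1.7421e+02] q [-0.02  0.66  1.64  0.    0.85 -1.48] w 0.652 F [ 0.  -0.2  0.1] g 63.8
turn 0.0 shift after turn (mm) [-1.1 -0.2 61.6]
0.76 [573.71 103.32  99.46  57.82  -5.41   0.95]
```

```bash
python3 -m handwheel '[{"claw":1,"tx":-0.001,"ty":0,"tz":0.025,"turn":0},{"claw":1,"tx":0,"ty":0,"tz":0.02,"turn":0},{"claw":1,"tx":0,"ty":0,"tz":0.01,"turn":0},{"claw":1,"tx":0,"ty":0,"tz":0.005,"turn":0},{"claw":1,"tx":0,"ty":0,"tz":0.002,"turn":0},{"claw":1,"tx":0,"ty":0,"tz":0,"turn":0},{"claw":1,"tx":0,"ty":0,"tz":0,"turn":0}]'
```

```text
time: 49.62
tool_pos: [580.9, 101.6, 37.1]
eef_rot: [3.141, 0.001, 3.04]
contact_force: [-0.5, 0.2, -1.3]
width: 0.653
grip_force: 63.8
```

Now release, lift, turn and head for slate D at about (631, -243), yaw about 88.

```bash
python3 -m handwheel '[{"claw":1,"tx":0,"ty":0,"tz":0.001,"turn":0},{"claw":0.3,"tx":0,"ty":0,"tz":0,"turn":0},{"claw":0,"tx":0,"ty":0,"tz":0,"turn":0},{"claw":0,"tx":0,"ty":0,"tz":0,"turn":0},{"claw":0,"tx":0,"ty":0,"tz":0,"turn":0},{"claw":0,"tx":0,"ty":0,"tz":-0.02,"turn":0},{"claw":0,"tx":0,"ty":0,"tz":-0.05,"turn":0},{"claw":0,"tx":0,"ty":0,"tz":-0.06,"turn":0},{"claw":0,"tx":0,"ty":0,"tz":-0.04,"turn":0},{"claw":0,"tx":0,"ty":0,"tz":0,"turn":0}]'
python3 - <<'E'
from look import *
st(); p=look('wrist','w16',[('slate_a',40),('mat_a',48)]); plan(631,-243,200,88)
E
```

```text
time: 50.88
tool_pos: [583.0, 101.6, 209.6]
eef_rot: [3.141, 0.009, 3.04]
contact_force: [0.5, -0.2, 0.1]
width: 1.0
grip_force: 0.0
t 50.88 tcp [583.  101.6 209.6] rpy [179.96   0.5  174.16] q [-0.02  0.5   1.55  0.    1.08 -1.49] w 1.0 F [ 0.5 -0.2  0.1] g 0.0
wrist slate_a 0.9 [ 21. 218. 117. 259.] [ 624.67 -212.32  101.93   56.59   88.31    0.92]
wrist slate_a 0.6 [297. 129. 345. 187.] [5.2715e+02 1.0603e+02 4.1460e+01 2.1300e+00 8.4160e+01 5.1000e-01]
wrist mat_a 0.57 [288. 132. 344. 223.] [579.57 102.28 103.85  58.42  -5.89   0.96]
turn 86.2 shift after turn (mm) [-342.6   63.5    3.7]
```

```bash
python3 -m handwheel '[{"claw":0,"tx":0,"ty":0,"tz":-0.01,"turn":9.6},{"claw":0,"tx":0,"ty":0,"tz":-0.01,"turn":9.6},{"claw":0,"tx":0,"ty":0,"tz":-0.01,"turn":9.6},{"claw":0,"tx":0,"ty":0,"tz":0,"turn":9.6},{"claw":0,"tx":0,"ty":0,"tz":0,"turn":9.6},{"claw":0,"tx":0,"ty":0,"tz":0,"turn":9.6},{"claw":0,"tx":0,"ty":0,"tz":0,"turn":9.6},{"claw":0,"tx":0,"ty":0,"tz":0,"turn":9.5},{"claw":0,"tx":0,"ty":0,"tz":0,"turn":9.5},{"claw":0,"tx":-0.043,"ty":0.007,"tz":0,"turn":0},{"claw":0,"tx":-0.043,"ty":0.007,"tz":0,"turn":0},{"claw":0,"tx":-0.043,"ty":0.007,"tz":0,"turn":0},{"claw":0,"tx":-0.043,"ty":0.007,"tz":0,"turn":0},{"claw":0,"tx":-0.043,"ty":0.007,"tz":0,"turn":0},{"claw":0,"tx":-0.043,"ty":0.007,"tz":0,"turn":0},{"claw":0,"tx":-0.043,"ty":0.007,"tz":0,"turn":0},{"claw":0,"tx":0,"ty":0,"tz":0,"turn":0},{"claw":0,"tx":0,"ty":0,"tz":0,"turn":0}]'
python3 - <<'E'
from look import *
st(); p=look('wrist','w17',[('slate_a',10),('chipped_a',10)]); plan(631,-243,-2,88)
np.save('w17.npy',np.array([p],dtype=object),allow_pickle=True)
E
```

```text
time: 53.28
tool_pos: [617.6, -200.1, 233.5]
eef_rot: [-3.138, -0.002, 1.535]
contact_force: [0.4, -0.1, 0.2]
width: 0.996
grip_force: 0.0
t 53.27 tcp [ 617.6 -200.1  233.5] rpy [-1.7978e+02 -1.4000e-01  8.7930e+01] q [-0.49  0.56  1.36  0.    1.22 -0.45] w 0.996 F [ 0.4 -0.1  0.2] g 0.0
wrist slate_a 0.95 [311. 167. 361. 240.] [ 637.37 -244.51  110.21   61.15   88.47    0.95]
turn 0.0 shift after turn (mm) [-43.4  14.6 236.9]
```

View pics/w17.png

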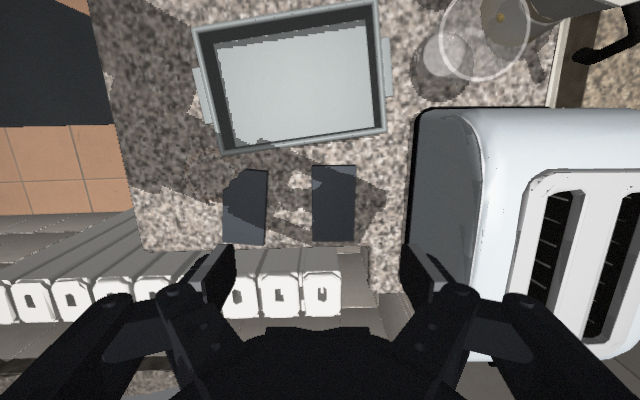

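Run:
```python
from h import *
plan(637,-244.5,-3,88.4)
```

```text
turn -0.4 shift after turn (mm) [-44.8  20.3 237.9]
```

```bash
python3 -m handwheel '[{"claw":0,"tx":-0.015,"ty":0.007,"tz":0,"turn":-0.4},{"claw":0,"tx":-0.015,"ty":0.007,"tz":0,"turn":0},{"claw":0,"tx":-0.015,"ty":0.006,"tz":0,"turn":0},{"claw":0,"tx":0,"ty":0,"tz":0.03,"turn":0},{"claw":0,"tx":0,"ty":0,"tz":0.03,"turn":0},{"claw":0,"tx":0,"ty":0,"tz":0.03,"turn":0},{"claw":0,"tx":0,"ty":0,"tz":0,"turn":0},{"claw":0,"tx":0,"ty":0,"tz":0,"turn":0}]'
python3 - <<'E'
from look import *
st(); p=look('wrist','w18',[('slate_a',10)]); plan(637,-244.5,-3,88.4)
E
```

```text
time: 54.42
tool_pos: [638.2, -247.6, 146.6]
eef_rot: [3.14, 0.001, 1.542]
contact_force: [0.5, -1.0, 0.7]
width: 0.999
grip_force: 0.0
t 54.42 tcp [ 638.2 -247.6  146.6] rpy [1.7991e+02 6.0000e-02 8.8330e+01] q [-0.53  0.7   1.35 -0.    1.09 -0.5 ] w 0.999 F [ 0.5 -1.   0.7] g 0.0
wrist slate_a 0.73 [284. 134. 348. 233.] [ 637.16 -244.74  109.19   60.09   88.31    0.98]
turn -0.1 shift after turn (mm) [  3.2  -2.1 150.4]
```

```bash
python3 -m handwheel '[{"claw":0,"tx":0.003,"ty":-0.0015,"tz":0.04,"turn":0},{"claw":0,"tx":0,"ty":0,"tz":0.04,"turn":0},{"claw":0,"tx":0,"ty":0,"tz":0.035,"turn":0},{"claw":0,"tx":0,"ty":0,"tz":0.025,"turn":0},{"claw":0,"tx":0,"ty":0,"tz":0.006,"turn":0},{"claw":0,"tx":0,"ty":0,"tz":0,"turn":0},{"claw":0,"tx":0,"ty":0,"tz":0,"turn":0}]'
```

```text
time: 55.4
tool_pos: [637.2, -244.2, 1.5]
eef_rot: [3.139, 0.002, 1.542]
contact_force: [-0.2, 0.2, -0.0]
width: 1.002
grip_force: 0.0
```

```bash
python3 -m handwheel '[{"claw":0,"tx":0,"ty":0,"tz":0.0045,"turn":0},{"claw":0,"tx":0,"ty":0,"tz":0,"turn":0},{"claw":1,"tx":0,"ty":0,"tz":0,"turn":0},{"claw":1,"tx":0,"ty":0,"tz":0,"turn":0},{"claw":1,"tx":0,"ty":0,"tz":0,"turn":0},{"claw":1,"tx":0,"ty":0,"tz":0,"turn":0},{"claw":1,"tx":0,"ty":0,"tz":0,"turn":0}]'
python3 -m handwheel '[{"claw":1,"tx":0,"ty":0,"tz":-0.02,"turn":0},{"claw":1,"tx":0,"ty":0,"tz":-0.04,"turn":0},{"claw":1,"tx":0,"ty":0,"tz":-0.04,"turn":0},{"claw":1,"tx":0,"ty":0,"tz":-0.03,"turn":0},{"claw":1,"tx":0,"ty":0,"tz":0,"turn":0},{"claw":1,"tx":0,"ty":0,"tz":0,"turn":0}]'
python3 - <<'E'
from cad import *
s=st(); plan(*C(0.5),125,174.2); p=cap('wrist')
for r in arm.regions_of(p,'slate_a')[:2]: print(r['score'],maskrect(p,r['pixels'],s['tool_pos'][2]+13))
E
```

```text
time: 56.28
tool_pos: [636.5, -243.9, -4.2]
eef_rot: [3.14, 0.001, 1.542]
contact_force: [0.5, 0.1, 5.8]
width: 0.678
grip_force: 66.7
time: 57.02
tool_pos: [634.8, -242.9, 123.9]
eef_rot: [-3.139, -0.001, 1.542]
contact_force: [-0.4, 1.0, -2.3]
width: 0.681
grip_force: 65.9
t 57.02 tcp [ 634.8 -242.9  123.9] rpy [-1.7986e+02 -8.0000e-02  8.8360e+01] q [-0.53  0.72  1.37 -0.    1.05 -0.5 ] w 0.681 F [-0.4  1.  -2.3] g 65.9
turn -85.8 shift after turn (mm) [ 89.5 337.6  -1.8]
0.87 [ 634.83 -237.33   98.61   59.8    88.4     0.96]
```

```bash
python3 -m handwheel '[{"claw":1,"tx":0,"ty":0,"tz":0,"turn":-9.5},{"claw":1,"tx":0,"ty":0,"tz":0,"turn":-9.5},{"claw":1,"tx":0,"ty":0,"tz":0,"turn":-9.5},{"claw":1,"tx":0,"ty":0,"tz":0,"turn":-9.5},{"claw":1,"tx":0,"ty":0,"tz":0,"turn":-9.5},{"claw":1,"tx":0,"ty":0,"tz":0,"turn":-9.5},{"claw":1,"tx":0,"ty":0,"tz":0,"turn":-9.6},{"claw":1,"tx":0,"ty":0,"tz":0,"turn":-9.6},{"claw":1,"tx":0,"ty":0,"tz":0,"turn":-9.6},{"claw":1,"tx":0.0112,"ty":0.0422,"tz":0,"turn":0},{"claw":1,"tx":0.0112,"ty":0.0422,"tz":0,"turn":0},{"claw":1,"tx":0.0112,"ty":0.0422,"tz":0,"turn":0},{"claw":1,"tx":0.0112,"ty":0.0422,"tz":0,"turn":0},{"claw":1,"tx":0.0112,"ty":0.0422,"tz":0,"turn":0},{"claw":1,"tx":0.0112,"ty":0.0422,"tz":0,"turn":0},{"claw":1,"tx":0.0112,"ty":0.0422,"tz":0,"turn":0},{"claw":1,"tx":0.0112,"ty":0.0422,"tz":0,"turn":0},{"claw":1,"tx":0,"ty":0,"tz":0,"turn":0},{"claw":1,"tx":0,"ty":0,"tz":0,"turn":0}]'
python3 - <<'E'
from cad import *
s=st(); plan(*C(0.5),45,174.2); p=cap('wrist')
for r in arm.regions_of(p,'slate_a')[:1]: print(r['score'],maskrect(p,r['pixels'],s['tool_pos'][2]+14))
E
```

```text
time: 59.5
tool_pos: [580.8, 101.2, 124.1]
eef_rot: [-3.141, -0.002, 3.04]
contact_force: [0.4, -0.1, -1.8]
width: 0.682
grip_force: 65.9
t 59.5 tcp [580.8 101.2 124.1] rpy [-1.7996e+02 -9.0000e-02  1.7420e+02] q [-0.02  0.62  1.62 -0.    0.91 -1.49] w 0.682 F [ 0.4 -0.1 -1.8] g 65.9
turn -0.0 shift after turn (mm) [ 0.9  0.8 79.1]
0.89 [574.32 102.33  97.31  59.67  -5.51   0.95]
```

```bash
python3 -m handwheel '[{"claw":1,"tx":0.001,"ty":0.0005,"tz":0.03,"turn":0},{"claw":1,"tx":0,"ty":0,"tz":0.025,"turn":0},{"claw":1,"tx":0,"ty":0,"tz":0.014,"turn":0},{"claw":1,"tx":0,"ty":0,"tz":0.006,"turn":0},{"claw":1,"tx":0,"ty":0,"tz":0,"turn":0},{"claw":1,"tx":0,"ty":0,"tz":0,"turn":0},{"claw":1,"tx":0,"ty":0,"tz":0,"turn":0}]'
```

```text
time: 60.48
tool_pos: [580.8, 102.1, 50.9]
eef_rot: [3.141, 0.002, 3.04]
contact_force: [-0.6, 0.5, -0.8]
width: 0.685
grip_force: 65.8
```

```bash
python3 -m handwheel '[{"claw":1,"tx":0,"ty":0,"tz":0.003,"turn":0},{"claw":1,"tx":0,"ty":0,"tz":0.002,"turn":0},{"claw":1,"tx":0,"ty":0,"tz":0,"turn":0},{"claw":1,"tx":0,"ty":0,"tz":0,"turn":0}]'
python3 -m handwheel '[{"claw":0.3,"tx":0,"ty":0,"tz":0,"turn":0},{"claw":0,"tx":0,"ty":0,"tz":0,"turn":0},{"claw":0,"tx":0,"ty":0,"tz":0,"turn":0},{"claw":0,"tx":0,"ty":0,"tz":0,"turn":0},{"claw":0,"tx":0,"ty":0,"tz":-0.02,"turn":0},{"claw":0,"tx":0,"ty":0,"tz":-0.05,"turn":0},{"claw":0,"tx":0,"ty":0,"tz":-0.05,"turn":0},{"claw":0,"tx":0,"ty":0,"tz":-0.03,"turn":0},{"claw":0,"tx":0,"ty":0,"tz":0,"turn":0}]'
python3 - <<'E'
from look import *
from cad import *
st(); p=look('wrist','w19',[('slate_a',58),('chipped_a',10)]); look('side',None,[('slate_a',10),('chipped_a',10)])
b=bar(1.9); print(b); plan(b[0]-2,b[1],190,174.2)
E
```

```text
time: 60.98
tool_pos: [580.2, 102.0, 45.1]
eef_rot: [-3.142, -0.0, 3.04]
contact_force: [0.2, 0.1, -1.6]
width: 0.678
grip_force: 65.8
time: 62.1
tool_pos: [582.1, 102.1, 198.0]
eef_rot: [3.141, 0.007, 3.04]
contact_force: [-0.2, 0.1, 0.5]
width: 1.004
grip_force: 0.0
t 62.1 tcp [582.1 102.1 198. ] rpy [179.97   0.39 174.16] q [-0.02  0.52  1.56  0.    1.06 -1.48] w 1.004 F [-0.2  0.1  0.5] g 0.0
wrist slate_a 0.57 [287. 135. 351. 231.] [580.47 102.74 108.36  60.49  -5.84   0.96]
wrist chipped_a 0.74 [  0. 126.  66. 176.] [ 512.73 -238.96   80.52   60.28   82.98    0.81]
wrist chipped_a 0.49 [279. 116. 359. 332.] [ 6.5859e+02  9.3950e+01  2.9371e+02  9.0930e+01 -5.8500e+00  6.3000e-01]
side slate_a 0.45 [291. 199. 298. 215.] [ 6.3825e+02  1.1401e+02  4.9090e+01  7.5600e+00 -8.5200e+00  5.4000e-01]
side chipped_a 0.77 [404. 188. 442. 208.] [ 505.91 -244.43  110.41   65.44   82.04    0.86]
(np.float64(676.8221294077507), np.float64(92.20422096412426), np.float64(150.02620648886867))
turn -0.0 shift after turn (mm) [-96.1  -0.1   3. ]
```

```bash
python3 -m handwheel '[{"claw":0,"tx":0,"ty":0,"tz":-0.02,"turn":0},{"claw":0,"tx":-0.032,"ty":0,"tz":0,"turn":0},{"claw":0,"tx":-0.032,"ty":0,"tz":0,"turn":0},{"claw":0,"tx":-0.031,"ty":0,"tz":0,"turn":0},{"claw":0,"tx":0,"ty":0,"tz":0,"turn":0},{"claw":0,"tx":0,"ty":0,"tz":0.03,"turn":0},{"claw":0,"tx":0,"ty":0,"tz":0.03,"turn":0},{"claw":0,"tx":0,"ty":0,"tz":0.02,"turn":0},{"claw":0,"tx":0,"ty":0,"tz":0,"turn":0},{"claw":0,"tx":0,"ty":0,"tz":0,"turn":0}]'
python3 - <<'E'
from cad import *
s=st(); b=bar(1.9); plan(b[0]-1,b[1],133.5,174.2)
p=cap('wrist','w20')
crop(p,[([(*C(98-0,y),150) for y in(-20,20)],(0,0,255))],(220,200,420,340),4,'c20')
E
```

```text
time: 63.65
tool_pos: [674.5, 92.5, 135.6]
eef_rot: [3.142, 0.0, 3.04]
contact_force: [0.7, -0.3, -0.2]
width: 1.002
grip_force: 0.0
t 63.65 tcp [674.5  92.5 135.6] rpy [180.     0.   174.16] q [-0.03  0.71  1.36  0.    1.07 -1.5 ] w 1.002 F [ 0.7 -0.3 -0.2] g 0.0
turn -0.0 shift after turn (mm) [-1.3 -0.2  2.1]
```

```bash
python3 -m handwheel '[{"claw":0,"tx":-0.001,"ty":0,"tz":0.001,"turn":0},{"claw":1,"tx":0,"ty":0,"tz":0,"turn":0},{"claw":1,"tx":0,"ty":0,"tz":0,"turn":0},{"claw":1,"tx":0,"ty":0,"tz":0,"turn":0},{"claw":1,"tx":0,"ty":0,"tz":0,"turn":0},{"claw":1,"tx":0,"ty":0,"tz":0,"turn":0},{"claw":1,"tx":0,"ty":0,"tz":0,"turn":0}]'
python3 - <<'E'
from cad import *
s=st()
last=np.array(bar(1.9)); R=Ro.from_euler('xyz',s['eef_rot'])
for a in np.linspace(1.9,-.15,13)[1:]:
    d=np.array(bar(a))-last; last=np.array(bar(a)); print(round(a,2),np.round(R.inv().apply(d),1))
print('end',last)
E
```

```text
time: 64.58
tool_pos: [675.8, 92.3, 134.6]
eef_rot: [3.142, 0.0, 3.04]
contact_force: [-2.1, 0.5, 4.4]
width: 0.458
grip_force: 61.1
t 64.58 tcp [675.8  92.3 134.6] rpy [1.8000e+02 2.0000e-02 1.7416e+02] q [-0.03  0.71  1.36  0.    1.07 -1.5 ] w 0.458 F [-2.1  0.5  4.4] g 61.1
1.73 [12.3 -0.  -3.1]
1.56 [12.6 -0.  -0.9]
1.39 [12.6 -0.   1.2]
1.22 [12.2 -0.   3.3]
1.05 [11.4 -0.   5.4]
0.88 [10.3 -0.   7.2]
0.7 [ 9.  -0.   8.9]
0.53 [ 7.3 -0.  10.3]
0.36 [ 5.5 -0.  11.4]
0.19 [ 3.5 -0.  12.1]
0.02 [ 1.3 -0.  12.6]
-0.15 [-0.8 -0.  12.6]
end [580.22668641 102.01602826  68.9415782 ]
```

```bash
python3 -m handwheel '[{"claw":0.2,"tx":0,"ty":0,"tz":0,"turn":0},{"claw":0.2,"tx":0,"ty":0,"tz":0,"turn":0},{"claw":0.2,"tx":0,"ty":0,"tz":-0.004,"turn":0},{"claw":0.2,"tx":0,"ty":0,"tz":-0.0035,"turn":0},{"claw":1,"tx":0,"ty":0,"tz":0,"turn":0},{"claw":1,"tx":0,"ty":0,"tz":0,"turn":0},{"claw":1,"tx":0,"ty":0,"tz":0,"turn":0},{"claw":1,"tx":0,"ty":0,"tz":0,"turn":0},{"claw":1,"tx":0,"ty":0,"tz":0,"turn":0},{"claw":1,"tx":0,"ty":0,"tz":0,"turn":0}]'
```

```text
time: 65.82
tool_pos: [675.9, 92.3, 142.2]
eef_rot: [3.142, 0.001, 3.04]
contact_force: [-1.1, 0.4, 5.7]
width: 0.449
grip_force: 61.3
```

Gripped with TCP about 8 mm below the bar centre. I'll swing down to about 0.02, then check.

```bash
python3 -m handwheel '[{"claw":1,"tx":0.0123,"ty":0,"tz":-0.0031,"turn":0},{"claw":1,"tx":0.0126,"ty":0,"tz":-0.0009,"turn":0},{"claw":1,"tx":0.0126,"ty":0,"tz":0.0012,"turn":0},{"claw":1,"tx":0.0122,"ty":0,"tz":0.0033,"turn":0},{"claw":1,"tx":0.0114,"ty":0,"tz":0.0054,"turn":0},{"claw":1,"tx":0.0103,"ty":0,"tz":0.0072,"turn":0},{"claw":1,"tx":0.009,"ty":0,"tz":0.0089,"turn":0},{"claw":1,"tx":0.0073,"ty":0,"tz":0.0103,"turn":0},{"claw":1,"tx":0.0055,"ty":0,"tz":0.0114,"turn":0},{"claw":1,"tx":0.0035,"ty":0,"tz":0.0121,"turn":0},{"claw":1,"tx":0.0013,"ty":0,"tz":0.0126,"turn":0},{"claw":1,"tx":0,"ty":0,"tz":0,"turn":0},{"claw":1,"tx":0,"ty":0,"tz":0,"turn":0}]'
python3 - <<'E'
from cad import *
st(); print(bar(.02),bar(-.17))
E
```

```text
time: 67.45
tool_pos: [572.8, 102.7, 72.4]
eef_rot: [-3.141, -0.011, 3.037]
contact_force: [-6.1, 0.5, 6.6]
width: 0.449
grip_force: 110.5
t 67.45 tcp [572.8 102.7  72.4] rpy [-179.97   -0.63  173.98] q [-0.01  0.7   1.66  0.    0.8  -1.48] w 0.449 F [-6.1  0.5  6.6] g 110.5
(np.float64(579.4147237436894), np.float64(102.09850441665546), np.float64(81.47990133530665)) (np.float64(580.4612663613061), np.float64(101.99220049414298), np.float64(67.48050616904229))
```

```bash
python3 -m handwheel '[{"claw":1,"tx":0,"ty":0,"tz":0,"turn":0},{"claw":1,"tx":0,"ty":0,"tz":0,"turn":0},{"claw":1,"tx":0,"ty":0,"tz":0,"turn":0}]'
python3 - <<'E'
from cad import *
p=cap('wrist'); cv2.imwrite('pics/w21.png',cv2.resize(cv2.cvtColor(p['image'][120:400,160:480],cv2.COLOR_RGB2BGR),None,fx=2,fy=2))
E
```

```text
time: 67.82
tool_pos: [572.8, 102.7, 72.5]
eef_rot: [-3.141, -0.011, 3.037]
contact_force: [-5.7, 1.5, 5.9]
width: 0.444
grip_force: 110.5
```

View pics/w21.png

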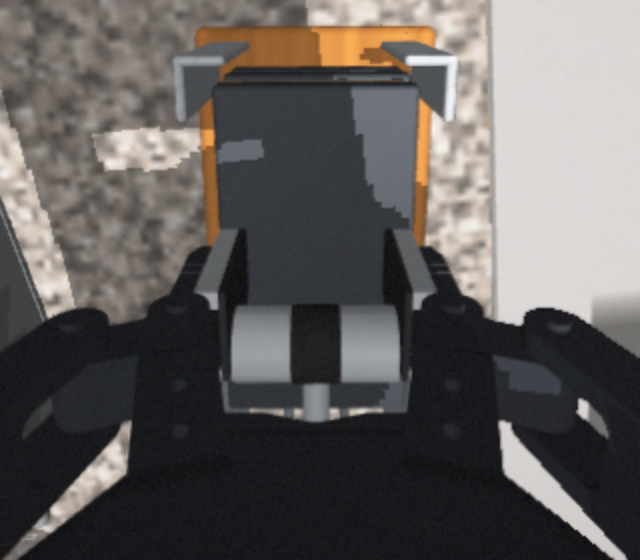

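```bash
python3 -m handwheel '[{"claw":1,"tx":0,"ty":0,"tz":0.003,"turn":0},{"claw":1,"tx":-0.001,"ty":0,"tz":0.003,"turn":0},{"claw":1,"tx":0,"ty":0,"tz":0.003,"turn":0},{"claw":1,"tx":0,"ty":0,"tz":0,"turn":0},{"claw":1,"tx":0,"ty":0,"tz":0,"turn":0}]'
```

```text
time: 68.5
tool_pos: [573.2, 102.8, 63.6]
eef_rot: [-3.14, -0.012, 3.045]
contact_force: [-7.1, -1.3, 7.3]
width: 0.446
grip_force: 127.7
```

```bash
python3 -m handwheel '[{"claw":1,"tx":0,"ty":0,"tz":0.002,"turn":0},{"claw":1,"tx":0,"ty":0,"tz":0,"turn":0},{"claw":0.45,"tx":0,"ty":0,"tz":0,"turn":0},{"claw":0.3,"tx":0,"ty":0,"tz":0,"turn":0},{"claw":0.1,"tx":0,"ty":0,"tz":0,"turn":0},{"claw":0,"tx":0,"ty":0,"tz":0,"turn":0},{"claw":0,"tx":0,"ty":0,"tz":0,"turn":0},{"claw":0,"tx":0,"ty":0,"tz":0,"turn":0},{"claw":0,"tx":0,"ty":0,"tz":-0.02,"turn":0},{"claw":0,"tx":0,"ty":0,"tz":-0.04,"turn":0},{"claw":0,"tx":0,"ty":0,"tz":-0.05,"turn":0},{"claw":0,"tx":0,"ty":0,"tz":-0.03,"turn":0},{"claw":0,"tx":0,"ty":0,"tz":0,"turn":0}]'
python3 - <<'E'
from look import *
from cad import *
st(); p=look('wrist','w22',[('slate_a',58),('caddy_bar',67),('chipped_a',10)]);look('side',None,[('caddy_bar',67),('chipped_a',10)]); look('scene',None,[('caddy_bar',67)])
plan(509.5,-244,200,82.3)
E
```

```text
time: 70.12
tool_pos: [581.0, 102.2, 205.1]
eef_rot: [3.141, 0.007, 3.04]
contact_force: [-0.6, 0.7, 0.1]
width: 0.997
grip_force: 0.0
t 70.12 tcp [581.  102.2 205.1] rpy [179.97   0.37 174.16] q [-0.02  0.51  1.56  0.    1.07 -1.48] w 0.997 F [-0.6  0.7  0.1] g 0.0
wrist slate_a 0.64 [288. 136. 351. 232.] [579.99 102.96 108.64  60.59  -5.84   0.77]
wrist slate_a 0.5 [278. 116. 360. 270.] [594.61 100.1  167.49  78.41  -5.98   0.83]
wrist caddy_bar 0.96 [298. 181. 335. 265.] [ 6.1953e+02  9.8070e+01  9.6880e+01  3.9760e+01 -5.7900e+00  3.5000e-01]
wrist caddy_bar 0.61 [280. 118. 358. 266.] [591.85 100.89 160.17  75.22  -5.85   0.83]
wrist chipped_a 0.86 [  0. 124.  72. 176.] [ 512.46 -242.95   90.12   61.46   83.92    0.81]
side chipped_a 0.71 [405. 189. 443. 208.] [ 506.71 -242.62  109.24   65.64   83.66    0.84]
scene caddy_bar 0.56 [287. 205. 309. 225.] [ 5.8955e+02  9.7720e+01  6.0950e+01  3.6660e+01 -3.4210e+01  5.4000e-01]
turn 91.9 shift after turn (mm) [-352.3  -22.3    0.5]
```

```bash
python3 -m handwheel '[{"claw":0,"tx":0,"ty":0,"tz":0,"turn":10.2},{"claw":0,"tx":0,"ty":0,"tz":0,"turn":10.2},{"claw":0,"tx":0,"ty":0,"tz":0,"turn":10.2},{"claw":0,"tx":0,"ty":0,"tz":0,"turn":10.2},{"claw":0,"tx":0,"ty":0,"tz":0,"turn":10.2},{"claw":0,"tx":0,"ty":0,"tz":0,"turn":10.2},{"claw":0,"tx":0,"ty":0,"tz":0,"turn":10.2},{"claw":0,"tx":0,"ty":0,"tz":0,"turn":10.2},{"claw":0,"tx":0,"ty":0,"tz":0,"turn":10.2},{"claw":0,"tx":-0.044,"ty":-0.0028,"tz":0,"turn":0},{"claw":0,"tx":-0.044,"ty":-0.0028,"tz":0,"turn":0},{"claw":0,"tx":-0.044,"ty":-0.0028,"tz":0,"turn":0},{"claw":0,"tx":-0.044,"ty":-0.0028,"tz":0,"turn":0},{"claw":0,"tx":-0.044,"ty":-0.0028,"tz":0,"turn":0},{"claw":0,"tx":-0.044,"ty":-0.0028,"tz":0,"turn":0},{"claw":0,"tx":-0.044,"ty":-0.0028,"tz":0,"turn":0},{"claw":0,"tx":-0.044,"ty":-0.0028,"tz":0,"turn":0},{"claw":0,"tx":0,"ty":0,"tz":0,"turn":0},{"claw":0,"tx":0,"ty":0,"tz":0,"turn":0}]'
python3 - <<'E'
from look import *
from cad import *
st(); p=look('wrist','w23',[('chipped_a',10),('tub',48)])
for r in arm.regions_of(p,'chipped_a')[:1]:
    q=maskrect(p,r['pixels'],10); plan(q[0],q[1],-3.5,q[4])
E
```

```text
time: 72.95
tool_pos: [509.9, -243.3, 201.8]
eef_rot: [-3.141, -0.001, 1.437]
contact_force: [0.2, 0.5, -0.1]
width: 1.001
grip_force: 0.0
t 72.95 tcp [ 509.9 -243.3  201.8] rpy [-1.7994e+02 -7.0000e-02  8.2320e+01] q [-0.64  0.48  1.62  0.    1.04 -0.51] w 1.001 F [ 0.2  0.5 -0.1] g 0.0
wrist chipped_a 0.89 [294. 135. 346. 224.] [ 512.34 -245.46  111.5    62.08   82.33    0.88]
wrist tub 0.86 [267.   1. 504. 116.] [ 589.34 -127.48  221.49  100.98   -7.6     0.74]
turn 0.1 shift after turn (mm) [ -2.8   2.5 205.6]
```

```bash
python3 -m handwheel '[{"claw":0,"tx":-0.002,"ty":0.001,"tz":0.05,"turn":0},{"claw":0,"tx":0,"ty":0,"tz":0.05,"turn":0},{"claw":0,"tx":0,"ty":0,"tz":0.05,"turn":0},{"claw":0,"tx":0,"ty":0,"tz":0.03,"turn":0},{"claw":0,"tx":0,"ty":0,"tz":0.018,"turn":0},{"claw":0,"tx":0,"ty":0,"tz":0,"turn":0},{"claw":0,"tx":0,"ty":0,"tz":0,"turn":0}]'
```

```text
time: 74.03
tool_pos: [511.9, -246.2, 5.4]
eef_rot: [3.14, 0.001, 1.438]
contact_force: [0.4, -0.1, 0.7]
width: 0.998
grip_force: 0.0
```

```bash
python3 -m handwheel '[{"claw":0,"tx":0,"ty":0,"tz":0.008,"turn":0},{"claw":0,"tx":0,"ty":0,"tz":0,"turn":0},{"claw":1,"tx":0,"ty":0,"tz":0,"turn":0},{"claw":1,"tx":0,"ty":0,"tz":0,"turn":0},{"claw":1,"tx":0,"ty":0,"tz":0,"turn":0},{"claw":1,"tx":0,"ty":0,"tz":0,"turn":0},{"claw":1,"tx":0,"ty":0,"tz":0,"turn":0}]'
python3 -m handwheel '[{"claw":1,"tx":0,"ty":0,"tz":-0.02,"turn":0},{"claw":1,"tx":0,"ty":0,"tz":-0.05,"turn":0},{"claw":1,"tx":0,"ty":0,"tz":-0.04,"turn":0},{"claw":1,"tx":0,"ty":0,"tz":-0.02,"turn":9.6},{"claw":1,"tx":0,"ty":0,"tz":0,"turn":9.6},{"claw":1,"tx":0,"ty":0,"tz":0,"turn":9.6},{"claw":1,"tx":0,"ty":0,"tz":0,"turn":9.5},{"claw":1,"tx":0,"ty":0,"tz":0,"turn":9.5},{"claw":1,"tx":0,"ty":0,"tz":0,"turn":9.5},{"claw":1,"tx":0,"ty":0,"tz":0,"turn":9.5},{"claw":1,"tx":0,"ty":0,"tz":0,"turn":9.5},{"claw":1,"tx":0,"ty":0,"tz":0,"turn":0},{"claw":1,"tx":0,"ty":0,"tz":0,"turn":0}]'
python3 - <<'E'
from look import *
s=st(); p=look('wrist','w24',[('chipped_a',s['tool_pos'][2]+13)]); plan(593,-86,115,6); look('side',None,[('tub',48)])
E
```

```text
time: 74.9
tool_pos: [511.3, -246.1, -3.0]
eef_rot: [3.141, 0.001, 1.437]
contact_force: [0.5, -0.2, 4.4]
width: 0.683
grip_force: 64.6
time: 76.53
tool_pos: [510.7, -245.8, 126.0]
eef_rot: [-3.141, 0.0, 0.108]
contact_force: [0.2, -0.1, -1.8]
width: 0.677
grip_force: 65.1
t 76.53 tcp [ 510.7 -245.8  126. ] rpy [-1.7998e+02  2.0000e-02  6.1900e+00] q [-0.65  0.59  1.67  0.    0.87  0.82] w 0.677 F [ 0.2 -0.1 -1.8] g 65.1
wrist chipped_a 0.77 [257. 149. 384. 332.] [ 516.81 -244.79  102.     60.31    6.26    0.87]
turn 0.1 shift after turn (mm) [  98.4 -150.4   11.1]
side tub 0.56 [330. 159. 368. 219.] [ 6.2603e+02 -4.0420e+01  2.2795e+02  1.0145e+02 -3.4370e+01  5.9000e-01]
```

Run:
```python
from cad import *
p=np.load('w17.npy',allow_pickle=True)[0]
w=world(p,[(192,28),(376,0),(386,130),(222,155)],48); print(w,w.mean(0))
p3=np.load('w3.npy',allow_pickle=True)[0]
w=world(p3,[(234,241),(385,201),(398,299),(265,325)],48); print(w,w.mean(0))
plan(594,-93,110,6)
```

```text
[[ 490.95241118  -33.22501874]
 [ 683.35772639  -15.21312453]
 [ 697.51203084 -145.11384709]
 [ 505.3076435  -166.83035635]] [594.28245298 -90.09558668]
[[ 489.99017293  -37.66074102]
 [ 682.91151099   -4.48489586]
 [ 695.3812062  -145.60247499]
 [ 508.88532865 -168.95297586]] [594.29205469 -89.17527193]
turn 0.1 shift after turn (mm) [  98.6 -143.3   16.2]
```

```bash
python3 -m handwheel '[{"claw":1,"tx":0.0247,"ty":-0.0365,"tz":0,"turn":0},{"claw":1,"tx":0.0247,"ty":-0.0365,"tz":0,"turn":0},{"claw":1,"tx":0.0247,"ty":-0.0365,"tz":0,"turn":0},{"claw":1,"tx":0.0247,"ty":-0.0365,"tz":0,"turn":0},{"claw":1,"tx":0,"ty":0,"tz":0,"turn":0},{"claw":1,"tx":0,"ty":0,"tz":0,"turn":0},{"claw":1,"tx":0,"ty":0,"tz":0.03,"turn":0},{"claw":1,"tx":0,"ty":0,"tz":0.03,"turn":0},{"claw":1,"tx":0,"ty":0,"tz":0,"turn":0},{"claw":1,"tx":0,"ty":0,"tz":0,"turn":0}]'
python3 - <<'E'
from h import *
st(); plan(594,-90,3,6)
E
```

```text
time: 77.97
tool_pos: [594.1, -91.4, 67.0]
eef_rot: [3.141, -0.001, 0.104]
contact_force: [-1.3, -0.6, -1.1]
width: 0.678
grip_force: 65.1
t 77.97 tcp [594.1 -91.4  67. ] rpy [ 1.7997e+02 -5.0000e-02  5.9900e+00] q [-0.34  0.72  1.62 -0.    0.81  1.13] w 0.678 F [-1.3 -0.6 -1.1] g 65.1
turn -0.0 shift after turn (mm) [-0.  -1.4 64. ]
```

```bash
python3 -m handwheel '[{"claw":1,"tx":0,"ty":-0.001,"tz":0.025,"turn":0},{"claw":1,"tx":0,"ty":0,"tz":0.02,"turn":0},{"claw":1,"tx":0,"ty":0,"tz":0.01,"turn":0},{"claw":1,"tx":0,"ty":0,"tz":0.006,"turn":0},{"claw":1,"tx":0,"ty":0,"tz":0,"turn":0},{"claw":1,"tx":0,"ty":0,"tz":0,"turn":0}]'
```

```text
time: 78.72
tool_pos: [594.2, -89.4, 5.7]
eef_rot: [3.141, -0.001, 0.106]
contact_force: [0.4, 0.1, -0.9]
width: 0.683
grip_force: 65.1
```

```bash
python3 -m handwheel '[{"claw":1,"tx":0,"ty":0,"tz":0.003,"turn":0},{"claw":1,"tx":0,"ty":0,"tz":0.001,"turn":0},{"claw":1,"tx":0,"ty":0,"tz":0,"turn":0},{"claw":0.2,"tx":0,"ty":0,"tz":0,"turn":0},{"claw":0.2,"tx":0,"ty":0,"tz":0,"turn":0},{"claw":0.2,"tx":0,"ty":0,"tz":0,"turn":0},{"claw":0.2,"tx":0,"ty":0,"tz":-0.03,"turn":0},{"claw":0.2,"tx":0,"ty":0,"tz":-0.05,"turn":0},{"claw":0.2,"tx":0,"ty":0,"tz":-0.05,"turn":0},{"claw":0,"tx":-0.04,"ty":0.02,"tz":-0.05,"turn":0},{"claw":0,"tx":-0.04,"ty":0.02,"tz":-0.03,"turn":0},{"claw":0,"tx":-0.04,"ty":0.02,"tz":0,"turn":0},{"claw":0,"tx":0,"ty":0,"tz":0,"turn":0},{"claw":0,"tx":0,"ty":0,"tz":0,"turn":0}]'
python3 - <<'E'
from look import *
st(); look('wrist','w25',[('chipped_a',15),('tub',48),('slate_a',10),('mat_a',16)]); look('side','s25',[('slate_a',58),('chipped_a',15)]);look('scene','s26',[('caddy_bar',67)])
a=cv2.imread('pics/s26.png')[150:350,190:430]; b=cv2.imread('pics/w25.png')
cv2.imwrite('pics/fin.png',np.vstack([cv2.resize(a,(480,400),interpolation=cv2.INTER_CUBIC),cv2.resize(b,(480,200))]))
E
```

```text
time: 80.47
tool_pos: [483.6, -160.1, 208.0]
eef_rot: [3.141, -0.001, 0.105]
contact_force: [-0.4, 0.0, -0.5]
width: 0.997
grip_force: 0.0
t 80.47 tcp [ 483.6 -160.1  208. ] rpy [ 1.7999e+02 -5.0000e-02  6.0200e+00] q [-0.54  0.4   1.75  0.    0.99  0.93] w 0.997 F [-0.4  0.  -0.5] g 0.0
wrist chipped_a 0.73 [237.  22. 294. 126.] [593.71 -90.48 108.13  60.17   6.02   0.91]
wrist tub 0.63 [183.   1. 326. 177.] [571.03 -92.5  168.59 138.27   6.46   0.95]
wrist slate_a 0.73 [100.  21. 109. 121.] [577.92  90.34 100.62   8.89  -5.45   0.79]
wrist slate_a 0.71 [111.  31. 123. 116.] [576.67  76.53  93.76   7.67  -5.21   0.79]
wrist slate_a 0.64 [ 27.   2. 102. 121.] [584.72 138.86 128.24  78.37  -5.09   0.68]
wrist mat_a 0.85 [108.  28. 119. 116.] [577.25  79.02  94.69   5.38  -5.46   0.77]
wrist mat_a 0.74 [ 95.  20. 102. 118.] [578.76  93.07 100.52   7.59  -5.85   0.75]
side slate_a 0.77 [291. 196. 324. 232.] [573.36 102.81 115.91  63.65  -5.49   0.74]
side slate_a 0.62 [306. 230. 324. 240.] [499.69 114.5   42.6   13.91  78.1    0.68]
side slate_a 0.46 [307. 226. 325. 232.] [508.9  108.98  35.05   7.85  81.36   0.57]
scene caddy_bar 0.72 [287. 204. 314. 225.] [ 5.9514e+02  9.4240e+01  7.4340e+01  3.9290e+01 -3.0580e+01  4.8000e-01]
```

View pics/fin.png

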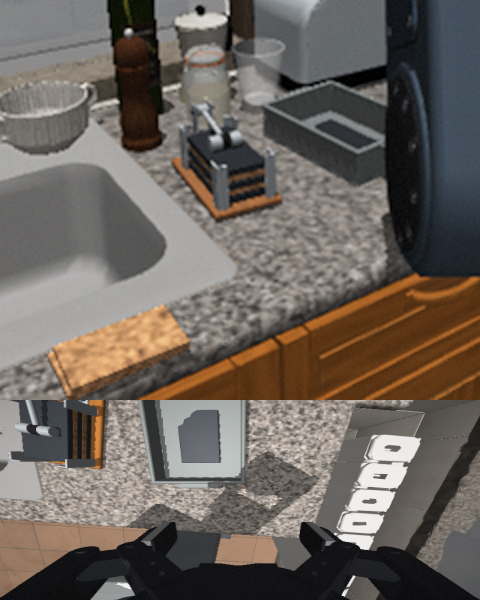

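The picture shows three slates with two mats between them in the caddy (around 225,160) and the weight lying on top. The chipped slab is flat in the tub (345,130; lower view 200,440), and the two spare mats are on the worktop (120,345). No other slates are left out.

```bash
python3 -c "
from plant import arm
print(arm.sign_off())"
```

```text
the job is handed in; nothing more can be done
None
```

The job is handed in (no verdict shown): the three sound slates are piled in the caddy with a mat between each two and the weighted arm resting on top, the one chipped slate is in the tub, and the two spare mats and the items at the back were left where they were.

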